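# Fetch the cross-member from the middle of the cut-tube stack

## Task

Lay the middle-length tube of the stack across the two clamped rails as the cross-member: square to them, on the chalk marks and overhanging both rails equally. To get at it, first clear the spray can, the V-block and the short tube on top onto the plywood board; once the middle tube is laid, put the short tube back on the long one, centred and in line, and stand the V-block and the spray can back upright where they stood in the tray, the V-block the same way round as before. Leave the long tube and the hex nut where they are.

Things in the scene. Friction and masses are not known exactly. Their poses are not given: they have to be found in the camera images.
- tray: Fixed shallow dark green sheet-metal tray, 200 (x) x 240 (y) mm, floor 3 mm, rim 12 mm high. Origin under its centre on the table; z up. The stack lies along y at x = +45 mm; spray can and V-block stand in front of it at x about -14 mm, y about +42 and -42 mm (either way round), 12 mm from the stack's side.
- frame: Fixed frame: two 30 mm square steel rails, 240 mm along its x, centred at y = +-45 mm, tops 30 mm above the table. End member at x = +105 mm; clamps at x = -100 mm, 83 mm high, out to y = +-95 mm. White chalk lines on the rail tops at x = +-22.5 mm: the cross-member lies between them, along y. Origin on the table, midway between marks and rails; z up.
- board: Set-down board: fixed plywood board, 200 (x) x 240 (y) x 9 mm, empty at the start. Origin under its centre on the table, its top is at 9 mm; z up.
- long_tube: Bottom tube of the stack: rectangular steel tube 190 mm long (along its y axis), 40 mm wide (x), 30 mm high (z), open ends, loose, about 0.48 kg. Origin at the centre of its underside, which lies on the tray floor.
- middle_tube: Middle tube of the stack, the cross-member: rectangular steel tube 150 mm long (y), 40 mm wide (x), 30 mm high (z), open ends, loose, about 0.38 kg. Lies centred on the long tube. Origin at the centre of its underside.
- short_tube: Top tube of the stack: rectangular steel tube 110 mm long (y), 40 mm wide (x), 30 mm high (z), open ends, loose, about 0.28 kg. Lies centred on the middle tube. Origin at the centre of its underside.
- spray_can: Spray can: upright aluminium can 54 mm in diameter up to 118 mm, then a shoulder and a black cap 42 mm in diameter, 150 mm high in all, about 0.22 kg, loose. Origin at the centre of its foot; z up.
- v_block: V-block: dark solid steel block 50 mm long (x), 44 mm wide (y), 60 mm high, with a 90-degree V groove 36 mm wide and 18 mm deep along x in its top, and a narrow slot low in each side (12 to 20 mm up), loose, about 0.8 kg. Flat sides face +y and -y. Origin at the centre of its underside; z up.
- nut: Hex nut, 30 mm across flats, 18 mm high, loose on the tray floor near the tray's edge at tray x about -72 mm. A bystander. Origin at the centre of its underside.

How it is judged (in metres and radians):
On the way, in this order (a step that is already met when the one before it is completed fails the run):
1. the spray can, the V-block and the short tube all stand or lie flat on the plywood board (x of spray_can in the frame of board between -0.105 and 0.105 m and y of spray_can in the frame of board between -0.125 and 0.125 m and z of spray_can in the frame of board between 0.004 and 0.016 m and angle between each of spray_can, v_block, short_tube's own z axis and vertical below 0.15 rad and linear speed of each of spray_can, v_block, short_tube below 0.03 m/s and x of v_block in the frame of board between -0.105 and 0.105 m and y of v_block in the frame of board between -0.125 and 0.125 m and z of v_block in the frame of board between 0.004 and 0.016 m and x of short_tube in the frame of board between -0.105 and 0.105 m and y of short_tube in the frame of board between -0.125 and 0.125 m and z of short_tube in the frame of board between 0.004 and 0.016 m), for 0.2 s.
2. the middle tube lies released on both rails, on the chalk marks (x of middle_tube in the frame of frame between -0.01 and 0.01 m and y of middle_tube in the frame of frame between -0.012 and 0.012 m and z of middle_tube in the frame of frame between 0.026 and 0.034 m and angle between the y axis of middle_tube and the y axis of frame, either way round below 0.12 rad and angle between middle_tube's own z axis and vertical below 0.1 rad and linear speed of middle_tube below 0.02 m/s and contact force between middle_tube and the fingers below 0.3 N), for 0.2 s.
At the end, for the whole second after the job is handed in: Middle tube on both rails: 10 mm along, 12 mm overhang, 0.12 rad. Short on long tube: 10 mm across, 15 mm along, 0.15 rad. V-block (groove along tray x, 0.25 rad) and can upright within 15 mm of their start; long tube and nut moved under 15 mm; released, at rest (all of step 2 and x of short_tube in the frame of long_tube between -0.01 and 0.01 m and y of short_tube in the frame of long_tube between -0.015 and 0.015 m and z of short_tube in the frame of long_tube between 0.026 and 0.034 m and angle between the y axis of short_tube and the y axis of long_tube, either way round below 0.15 rad and angle between each of short_tube, v_block, spray_can's own z axis and vertical below 0.1 rad and linear speed of each of short_tube, v_block, spray_can below 0.02 m/s and distance of each of v_block, spray_can, long_tube, nut from where it was at the start of the episode below 0.015 m and angle between the x axis of v_block and the x axis of tray, either way round below 0.25 rad); the robot touches nothing.
It fails at once if the spray can or the V-block is tipped over (angle between any of spray_can, v_block's own z axis and vertical above 0.7 rad).
It fails at once if the long tube is shoved or lifted away, or the hex nut is knocked away (distance of any of long_tube, nut from where it was at the start of the episode above 0.03 m).
It also fails if it takes over 144 s, if anything falls off the work surface, if the arm or the gripper's body presses on something with over 40 N, if the wrist force passes 120 N, or if a joint passes its speed limit or range.

## Robot

A 6-joint arm with a two-finger parallel gripper is mounted at the origin on the work surface. World frame = base frame: x ahead of the robot, y to its left, z up, the work surface at z = 0. Lengths are in mm, angles in rad, forces in N, time in s.
With the tool pointing down it reaches from about 350 to 850 mm from the base axis. Payload 8.1 kg.
Tool frame: the origin (TCP) lies between the finger pads; the fingertips stand 25 mm ahead of it and the grasp point (between the pads) lies 6 mm ahead of it (ctrl.tips_ahead is the distance from the TCP to the fingertips, in mm); x points along the fingers, y is the direction in which the jaws open and shut, and the axes are right-handed (so a half turn about x gives the same grasp; the last joint's range is limited). The gripper opens to 93 mm and grips with 3 to 60 N. Pads are 15 mm wide; open, the fingers measure 128 mm over their backs; the gripper's body (75 mm by 188 mm) begins 65 mm behind the grasp point.
Start: joints at [1.256, 0.13, 1.488, -0, 1.523, -0.085], TCP at [136.647, 584.237, 243.635] pointing down, gripper open.
Joint ranges: [-2.96, 2.96], [-0.89, 2.26], [0.02, 2.5], [-1.34, 4.48], [0, 2.73], [-2.66, 2.66]. Speed limits (rad/s): [2.39, 2.39, 2.79, 3.14, 3.14, 3.14].

## Interface

Orientations are given as [roll, pitch, yaw] about the fixed x, y, z axes, in that order (R = Rz(yaw) Ry(pitch) Rx(roll)).
In Python, from cell import ctrl, camera, job gives the robot as it stands. The module is installed in compiled form; this text tells all that it offers.
- The arm moves only by the shell command python3 -m jog 'ROWS' [FORCE]. ROWS is JSON, a list of rows, each a list of 3 entries, a list of its own where there are three numbers: the turn, a rotation vector about the tool's x, y, z in degrees, then the shift along the tool's x, y, z in m, then the opening, from 0 (shut) to 1 (fully open). In form: [[[rx, ry, rz], [dx, dy, dz], claw], ...]. A call has 1 to 20 rows; each row is the pose to reach, as a shift and turn from the pose commanded when the call began, along the tool's axes at that moment; what a row does not reach only later rows make up. A row lasts 1/12 s, in which the tool goes at most 41.7 mm and 7.16 degrees, less where a joint would pass 70% of its speed; a pose out of reach is approached as far as the arm can. A call with a gripper value outside its range is refused whole. The fingers move at their own pace and stop on an object; FORCE is the grip in N (left out, the last holds). Time passes only in rows, so rows that repeat a pose let the fingers close. It gives the time, the measured TCP pose, the force and the opening at its end, in the units of the state.
- ctrl.get_state(): the state, without advancing time (a new reading comes with each control period).
- camera(name): name is "scene" or "top" or "wrist"; returns a dict with "pixels" (400x640x3 uint8, red, green, blue), "range_z" (400x640 float32, mm along the optical axis (not along the pixel's ray), 0 where there is no reading), "fx", "fy", "cx", "cy" (pixels), "view" (4x4, takes a point from world to camera coordinates); the wrist camera has in their place "T_tool_cam" (4x4, takes a point from camera to tool coordinates, whose origin is the TCP and whose axes are the tool frame's). Camera axes: x right, y down, z forward; pixel columns grow to the right and rows downward; lengths in mm; the calibration is good to about 2 mm. A picture is of the moment at which its call begins: read the wrist's pose just before it.
- job.sign_off(): hands the job in, once; it reports no verdict.
The state is a dict: "time": time; "joint_positions": joint angles; "joint_velocities": joint speeds; "joint_torque": joint torques, N m; "tool_pos": TCP position; "tool_rot": TCP orientation; "wrist_force": force on the tool from outside, world axes, zero at the start; "torque": the same for the moment, N m; "grip_width": finger opening in mm.
Only numpy, scipy, OpenCV 4.12 (cv2) and the standard library are available. Lean on these libraries where they do the work, as an engineer would, in place of code of your own. Each camera call takes 0.05 s, during which the arm holds its last target.

## Working session

There is one attempt and no reset: what is moved stays moved. The work goes in short steps, Python scripts to look and compute and a shell command to move; the robot and the scene stay as the last step left them, time stands still between calls to the robot, and variables do not carry over. Pictures are saved under pics/ and viewed, and the job is handed in when it is done.

```bash
ls; mkdir -p pics
python3 - <<'E'
from cell import ctrl,camera,job
import cv2,numpy as np
print(ctrl.get_state(), ctrl.tips_ahead)
for n in ["scene","top","wrist"]:
    c=camera(n); cv2.imwrite(f"pics/{n}0.png",c["pixels"][:,:,::-1]); np.savez(f"{n}0.npz",**c)
    print(n,c["fx"],c["cx"],c["cy"],c.get("view",c.get("T_tool_cam")))
E
```

```text
pics
{'time': 0.0, 'joint_positions': array([ 1.25560564e+00,  1.31133830e-01,  1.48927124e+00, -4.56269057e-06,
        1.52298948e+00, -8.53832609e-02]), 'joint_velocities': array([-0.00134123,  0.00183118, -0.00102857,  0.00047152,  0.0003475 ,
       -0.0003679 ]), 'joint_torque': array([-1.82178635e-03, -5.59834778e+01, -4.91764355e+01,  7.67866359e-02,
        3.49977915e-02, -1.20322984e-04]), 'tool_pos': array([136.48306879, 583.73947731, 242.60814345]), 'tool_rot': array([-1.65365055,  1.56899442, -1.88345776]), 'wrist_force': array([-0.49440189,  0.49178448, -0.17361992]), 'torque': array([-0.01635457,  0.07052568, -0.08410197]), 'grip_width': 93.14829464793607} 25.0
scene 475.8083710315508 322.6297553958273 202.38224808232994 [[ 4.09554229e-02  9.99062543e-01  1.40245588e-02 -8.88468166e+00]
 [ 8.33288781e-01 -2.64079931e-02 -5.52206868e-01 -3.39814326e+02]
 [-5.51318837e-01  3.43023733e-02 -8.33589160e-01  1.37952143e+03]
 [ 0.00000000e+00  0.00000000e+00  0.00000000e+00  1.00000000e+00]]
top 482.31084610590705 325.97909960250956 202.75116266405178 [[ 1.33291772e-02 -9.99700873e-01  2.05060488e-02 -1.66198296e+01]
 [-9.84065702e-01 -1.67516617e-02 -1.77014340e-01  4.92224801e+02]
 [ 1.77304901e-01 -1.78198438e-02 -9.83994627e-01  1.11818130e+03]
 [ 0.00000000e+00  0.00000000e+00  0.00000000e+00  1.00000000e+00]]
wrist 334.0590699767908 325.73238419552075 194.45967850020483 [[ 1.23713452e-04 -2.48242600e-01  9.68697887e-01 -1.39981507e+02]
 [ 9.99999986e-01  1.40116101e-04 -9.18043345e-05  1.32448696e+00]
 [-1.12940425e-04  9.68697885e-01  2.48242614e-01 -6.89654018e+01]
 [ 0.00000000e+00  0.00000000e+00  0.00000000e+00  1.00000000e+00]]
```

View pics/scene0.png

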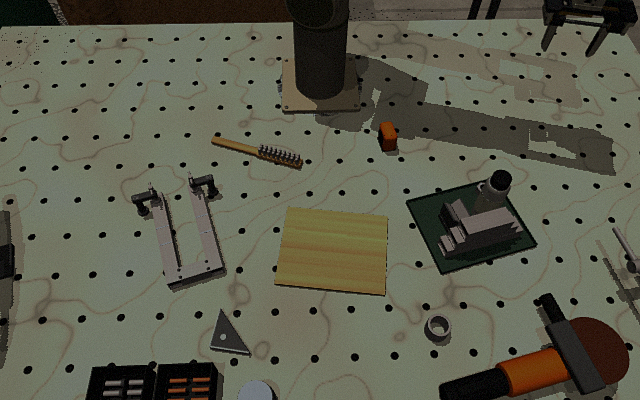

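View pics/top0.png

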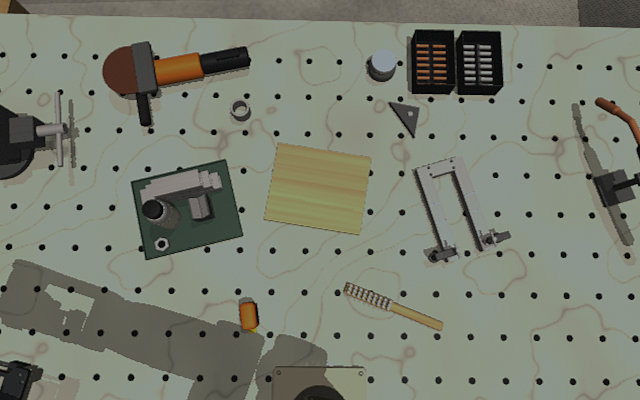

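View pics/wrist0.png

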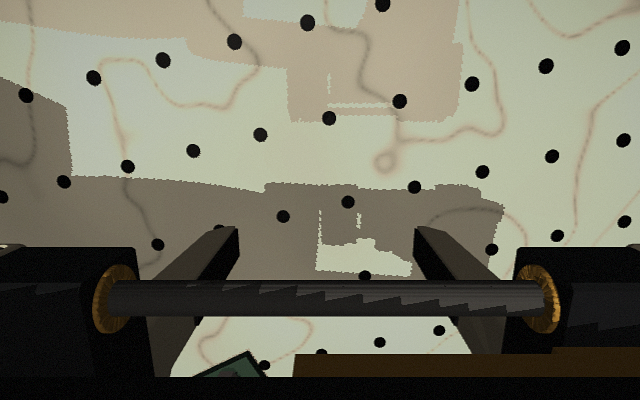

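```bash
cat > h.py <<'E'
import numpy as np, cv2
from scipy.spatial.transform import Rotation as Rn
def cloud(c,T=None):
    z=c["range_z"].astype(float); v,u=np.indices(z.shape)
    P=np.stack([(u-c["cx"])/c["fx"]*z,(v-c["cy"])/c["fy"]*z,z],-1)
    M=np.linalg.inv(c["view"]) if T is None else T
    W=P@M[:3,:3].T+M[:3,3]; W[z<=0]=np.nan
    return W
def toolT(s):
    T=np.eye(4); T[:3,:3]=Rn.from_euler('xyz',s['tool_rot']).as_matrix(); T[:3,3]=s['tool_pos']; return T
def grab(name):
    from cell import ctrl,camera
    s=ctrl.get_state(); c=camera(name)
    W=cloud(c, toolT(s)@c["T_tool_cam"] if name=="wrist" else None)
    return c["pixels"],W,c
def rect(W,m):
    p=W[m][:,:2].astype(np.float32); r=cv2.minAreaRect(p); return r
E
python3 - <<'E'
from h import *
for n in ["scene","top"]:
    c=dict(np.load(n+"0.npz")); W=cloud(c)
    t=W[...,2]; m=np.isfinite(t)&(W[...,0]>350)&(W[...,0]<750)&(abs(W[...,1])<500)
    print(n,np.median(t[m]))
    # ortho map 1px=1.5mm ; x up, y left
    for (nm,y0,y1) in [("tray",130,430),("board",-120,130),("frame",-420,-130)]:
        mm=m&(W[...,1]>y0)&(W[...,1]<y1)
        h,e=np.histogram(t[mm],bins=np.arange(-8,165,2)); 
        print(nm,[(int(e[i]),int(h[i])) for i in range(len(h)) if h[i]>25])
E
```

```text
scene 1.1250990726866803
tray [(-6, 91), (-4, 1176), (-2, 4520), (0, 5968), (2, 3209), (4, 1160), (6, 340), (8, 226), (10, 200), (12, 156), (14, 86), (16, 64), (18, 52), (20, 67), (22, 64), (24, 45), (26, 48), (28, 50), (30, 84), (32, 104), (34, 124), (36, 99), (38, 99), (40, 105), (42, 65), (44, 60), (46, 77), (48, 79), (50, 83), (52, 87), (54, 78), (56, 78), (58, 83), (60, 116), (62, 169), (64, 125), (66, 74), (68, 47), (70, 35), (72, 33), (74, 42), (76, 35), (78, 29), (80, 41), (82, 30), (84, 34), (86, 28), (88, 44), (90, 201), (92, 387), (94, 254), (96, 52), (124, 26), (126, 31), (128, 33), (148, 26), (150, 58), (152, 104), (154, 55)]
board [(-6, 80), (-4, 1030), (-2, 3308), (0, 3672), (2, 1296), (4, 482), (6, 1921), (8, 3558), (10, 2035), (12, 385)]
frame [(-6, 224), (-4, 2120), (-2, 6362), (0, 6278), (2, 1997), (4, 223), (6, 48), (8, 55), (10, 48), (12, 101), (14, 255), (16, 309), (18, 114), (20, 40), (22, 28), (24, 64), (26, 378), (28, 1108), (30, 946), (32, 287), (34, 49), (54, 26), (58, 48), (60, 89), (62, 62)]
top 1.503513003016451
tray [(-8, 46), (-6, 358), (-4, 1641), (-2
[... 177 characters left out ...]
, 75), (34, 79), (36, 59), (38, 63), (40, 56), (42, 58), (44, 41), (46, 52), (48, 56), (50, 69), (52, 52), (54, 64), (56, 69), (58, 62), (60, 115), (62, 158), (64, 107), (66, 50), (88, 75), (90, 203), (92, 329), (94, 192), (96, 70), (124, 32), (128, 35), (150, 70), (152, 110), (154, 74)]
board [(-8, 39), (-6, 258), (-4, 1126), (-2, 2325), (0, 2506), (2, 1360), (4, 923), (6, 1716), (8, 2543), (10, 1732), (12, 682), (14, 99)]
frame [(-8, 37), (-6, 443), (-4, 1954), (-2, 4091), (0, 4320), (2, 2366), (4, 636), (6, 133), (8, 76), (10, 72), (12, 106), (14, 153), (16, 174), (18, 127), (20, 74), (22, 65), (24, 104), (26, 375), (28, 814), (30, 787), (32, 403), (34, 105), (58, 43), (60, 76), (62, 68)]
```

Run:
```python
from h import *
for n in ["scene","top"]:
    c=dict(np.load(n+"0.npz")); W=cloud(c); X,Y,Z=W[...,0],W[...,1],W[...,2]
    px=c["pixels"].astype(int); hsv=cv2.cvtColor(c["pixels"],cv2.COLOR_RGB2HSV)
    base=np.isfinite(Z)&(X>330)&(X<760)
    def lay(nm,m):
        m=m.astype(np.uint8); nn,l,st,ce=cv2.connectedComponentsWithStats(m)
        for i in np.argsort(-st[1:,4])[:3]+1:
            if st[i,4]<20: continue
            p=W[l==i]; lo=p[:,:2]
            r=cv2.minAreaRect(lo.astype(np.float32)); 
            print(n,nm,st[i,4],"c",np.round(r[0],1),"sz",np.round(r[1],1),"ang",round(r[2],1),"mean",np.round(p.mean(0),1),"px",ce[i].round())
    tr=base&(Y>130)&(Y<430)
    lay("short",tr&(abs(Z-93)<6)); lay("mid/vb 63",tr&(abs(Z-63)<5)); lay("long33",tr&(abs(Z-33)<4)); lay("cap",tr&(abs(Z-153)<6)); lay("nut",tr&(abs(Z-21)<3))
    lay("board",base&(abs(Y)<130)&(hsv[...,0]>14)&(hsv[...,0]<30)&(hsv[...,1]>90))
    lay("rails",base&(Y<-130)&(Y>-430)&(abs(Z-30)<5))
    lay("tray",base&(Y>100)&(Y<430)&(hsv[...,0]>60)&(hsv[...,0]<100)&(hsv[...,1]>90)&(Z<17))
```

```text
scene short 869 c [525.6 340.1] sz [ 42.4 111.2] ang 14.9 mean [527.1 339.   93.1] px [487. 221.]
scene short 90 c [468.9 361.6] sz [52.3 24.3] ang 56.1 mean [471.9 359.1  93.1] px [490. 199.]
scene short 35 c [756.4 416.5] sz [ 6.3 26.4] ang 2.8 mean [756.9 418.3  88.8] px [555. 324.]
scene mid/vb 63 225 c [539.6 290.8] sz [41.  44.2] ang 16.6 mean [542.8 284.   63.7] px [459. 234.]
scene mid/vb 63 110 c [533.6 376.1] sz [ 37.7 111.6] ang 36.7 mean [529.4 383.3  62.6] px [502. 228.]
scene mid/vb 63 96 c [471.5 307.3] sz [51.7 14.4] ang 16.6 mean [470.9 307.8  61.8] px [463. 207.]
scene long33 212 c [537.4 298.7] sz [41.1 94.2] ang 14.0 mean [547.  273.8  33.5] px [452. 243.]
scene long33 41 c [483.7 271.7] sz [52.2 15.2] ang 32.5 mean [487.1 273.7  33.3] px [447. 220.]
scene long33 31 c [526.6 411.2] sz [ 7.5 41.7] ang 24.3 mean [525.7 412.7  32.9] px [511. 233.]
scene cap 253 c [456.6 370.1] sz [39.3 40.4] ang 80.0 mean [457.  369.4 152.6] px [502. 178.]
scene nut 42 c [385.2 377.2] sz [11.6 27. ] ang 57.0 mean [385.1 377.5  21.2] px [480. 186.]
scene nut 29 c [543.3 350.3] sz [ 2.
[... 1359 characters left out ...]
3.8 206.9  32.6] px [241. 115.]
top cap 284 c [454.8 372.6] sz [40.1 39.4] ang 53.5 mean [454.2 371.8 152.8] px [150. 208.]
top nut 110 c [389.9 386.4] sz [31.9 29.4] ang 80.1 mean [390.6 386.5  21. ] px [161. 243.]
top board 2609 c [582.5   2.9] sz [240.3 105.4] ang 81.5 mean [582.8   9.8   9.2] px [319. 170.]
top board 88 c [488.8 -25. ] sz [106.5   7.3] ang 80.5 mean [487.5 -30.3   9.1] px [334. 207.]
top board 20 c [474.3 113.6] sz [30.5  4.6] ang 77.6 mean [474.4 114.7   8.5] px [276. 212.]
top rails 2463 c [ 489.9 -324. ] sz [240.5 123.2] ang 18.0 mean [ 507.3 -319.2   30. ] px [452. 200.]
top rails 50 c [ 366.2 -314.4] sz [10.1 28.4] ang 16.4 mean [ 365.8 -314.    30.1] px [452. 258.]
```

Run:
```python
import cv2
a=cv2.imread("pics/top0.png"); cv2.imwrite("pics/top0z.png",cv2.resize(a[140:270,110:260],None,fx=5,fy=5,interpolation=cv2.INTER_CUBIC)[:600])
cv2.imwrite("pics/top0f.png",cv2.resize(a[140:280,400:530],None,fx=4,fy=4,interpolation=cv2.INTER_CUBIC))
```

```text
(no output)
```

View pics/top0z.png

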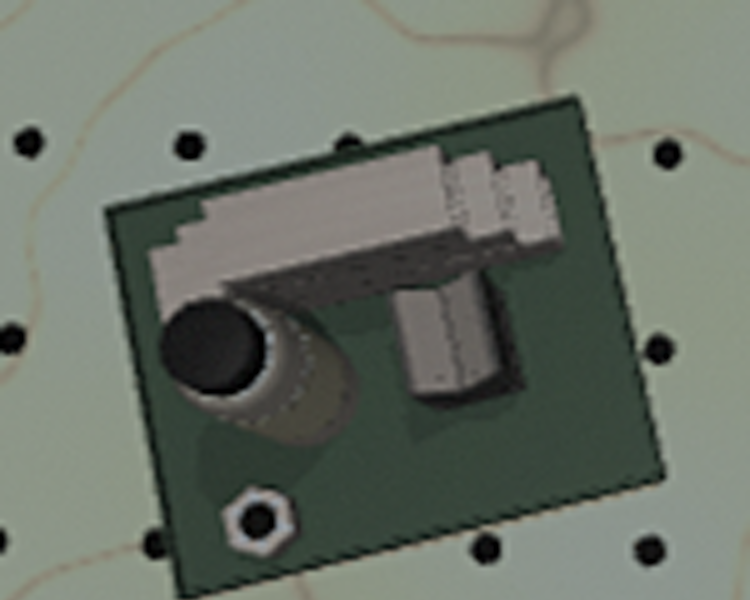

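View pics/top0f.png

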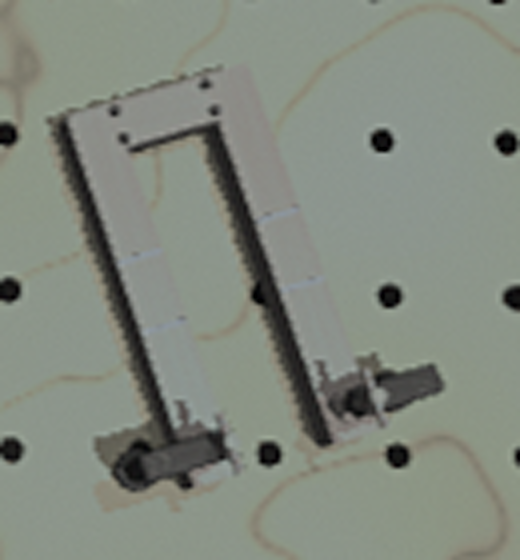

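```bash
cat >> h.py <<'E'
def go(x,y,z,yaw=None,s=None):
    """yaw deg = jaw (tool y) direction in world, mod 180"""
    if s is None:
        from cell import ctrl; s=ctrl.get_state()
    T=toolT(s); R=T[:3,:3]
    cur=np.degrees(np.arctan2(R[1,1],R[0,1]))
    if yaw is None: yaw=cur
    d=(yaw-cur+90)%180-90; yw=np.radians(cur+d)
    Rt=np.array([[0,0,-1],[np.cos(yw),np.sin(yw),0],[0,0,0]]).T; Rt[:,2]=np.cross(Rt[:,0],Rt[:,1])
    rv=Rn.from_matrix(R.T@Rt).as_rotvec(degrees=True)
    sh=R.T@(np.array([x,y,z])-T[:3,3])
    print("cur yaw %.2f"%cur,"pos",s['tool_pos'].round(1),"t",round(s['time'],2),"->turn",rv.round(1),"shift m",(sh/1000).round(4), "n>=",np.ceil(max(np.linalg.norm(sh)/41.7,np.linalg.norm(rv)/7.16)))
E
python3 - <<'E'
from h import *
from cell import ctrl
s=ctrl.get_state(); print(toolT(s).round(3), np.degrees(s['joint_positions']).round(1))
go(470,330,300,15); go(470,330,300,105)
E
```

```text
[[-0.00000e+00  2.28000e-01  9.74000e-01  1.36523e+02]
 [-1.00000e-03  9.74000e-01 -2.28000e-01  5.83869e+02]
 [-1.00000e+00 -1.00000e-03 -0.00000e+00  2.42849e+02]
 [ 0.00000e+00  0.00000e+00  0.00000e+00  1.00000e+00]] [71.9  7.5 85.3  0.  87.3 -4.9]
cur yaw 76.83 pos [136.5 583.9 242.8] t 0.15 ->turn [61.8  0.   0.1] shift m [-0.057  -0.1713  0.3825] n>= 11.0
cur yaw 76.83 pos [136.5 583.9 242.8] t 0.15 ->turn [-28.2  -0.    0.1] shift m [-0.057  -0.1713  0.3825] n>= 11.0
```

Run:
```python
from h import *
go(420,312,280,105)
```

```text
cur yaw 76.83 pos [136.5 583.9 242.8] t 0.15 ->turn [-28.2  -0.    0.1] shift m [-0.0369 -0.2002  0.3379] n>= 10.0
```

```bash
python3 -m jog '[[[-28.2,0,0.1],[-0.037,-0.2,0.338],1],[[-28.2,0,0.1],[-0.037,-0.2,0.338],1],[[-28.2,0,0.1],[-0.037,-0.2,0.338],1],[[-28.2,0,0.1],[-0.037,-0.2,0.338],1],[[-28.2,0,0.1],[-0.037,-0.2,0.338],1],[[-28.2,0,0.1],[-0.037,-0.2,0.338],1],[[-28.2,0,0.1],[-0.037,-0.2,0.338],1],[[-28.2,0,0.1],[-0.037,-0.2,0.338],1],[[-28.2,0,0.1],[-0.037,-0.2,0.338],1],[[-28.2,0,0.1],[-0.037,-0.2,0.338],1],[[-28.2,0,0.1],[-0.037,-0.2,0.338],1],[[-28.2,0,0.1],[-0.037,-0.2,0.338],1],[[-28.2,0,0.1],[-0.037,-0.2,0.338],1],[[-28.2,0,0.1],[-0.037,-0.2,0.338],1]]'
python3 - <<'E'
from h import *
px,W,c=grab("wrist"); cv2.imwrite("pics/w1.png",px[:,:,::-1]); np.savez("w1.npz",W=W,px=px)
go(420,312,280,105)
E
```

```text
time: 1.32
tool_pos: [419.3, 313.3, 280.3]
tool_rot: [1.777, 1.569, 2.041]
wrist_force: [-0.7, -0.0, 0.8]
grip_width: 92.9
cur yaw 105.13 pos [419.2 313.4 280.3] t 1.37 ->turn [ 0.1 -0.  -0.1] shift m [ 0.0003 -0.0016  0.0004] n>= 1.0
```

View pics/w1.png

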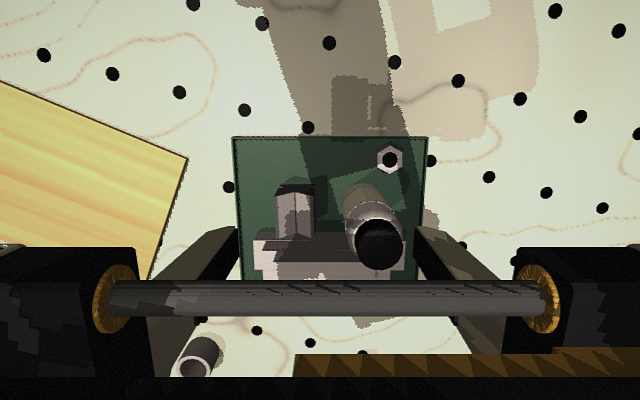

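```bash
python3 -m jog '[[[0,0,0],[0,0,0.09],1],[[0,0,0],[0,0,0.09],1],[[0,0,0],[0,0,0.09],1],[[0,0,0],[0,0,0.09],1],[[0,0,0],[0,0,0.09],1],[[0,0,0],[0,0,0.09],1]]'
python3 - <<'E'
from h import *
px,W,c=grab("wrist"); cv2.imwrite("pics/w2.png",px[:,:,::-1]); np.savez("w2.npz",W=W,px=px)
X,Y,Z=W[...,0],W[...,1],W[...,2]
base=np.isfinite(Z)&(X>330)&(X<760)&(Y>180)&(Y<460)
v=np.indices(Z.shape)[0]; base&=v<250
def lay(nm,m):
        m=m.astype(np.uint8); nn,l,st,ce=cv2.connectedComponentsWithStats(m)
        for i in np.argsort(-st[1:,4])[:3]+1:
            if st[i,4]<40: continue
            p=W[l==i]; r=cv2.minAreaRect(p[:,:2].astype(np.float32)); 
            print(nm,st[i,4],"c",np.round(r[0],1),"sz",np.round(r[1],1),"ang",round(r[2],1),"mean",np.round(p.mean(0),1),"px",ce[i].round())
for nm,z,d in [("short",93,5),("63",63,5),("33",33,3),("cap",153,5),("nut",21,3),("can",100,20)]: lay(nm,base&(abs(Z-z)<d))
print(np.nanmedian(Z[base&(Z<10)]))
E
```

```text
time: 1.87
tool_pos: [506.0, 336.5, 281.2]
tool_rot: [1.26, 1.569, 1.524]
wrist_force: [-0.1, 0.2, 0.2]
grip_width: 93.0
short 4178 c [525.9 341.3] sz [ 40.9 110.3] ang 15.0 mean [525.3 341.2  91.8] px [324. 198.]
short 54 c [449. 351.] sz [ 8.9 39.9] ang 75.2 mean [448.5 349.6  92.6] px [353. 126.]
63 704 c [516.8 373.1] sz [40.1 89. ] ang 15.3 mean [505.5 398.9  61.8] px [379. 187.]
63 458 c [536.4 299.6] sz [39.6 59. ] ang 15.8 mean [538.9 280.2  62. ] px [267. 188.]
63 361 c [481.2 276.2] sz [48.8  8.9] ang 16.3 mean [480.7 275.8  61. ] px [275. 136.]
33 476 c [502.1 427.5] sz [40.5 24.7] ang 16.7 mean [500.9 430.2  31.8] px [401. 185.]
33 399 c [529.9 322.6] sz [ 40.5 139.8] ang 15.5 mean [535.6 277.8  32.2] px [270. 180.]
cap 1980 c [454.7 372.8] sz [39.4 40.2] ang 14.7 mean [454.3 372.3 151.7] px [384. 144.]
nut 634 c [390.  386.2] sz [33. 30.] ang 76.9 mean [389.9 386.3  20.2] px [393.  81.]
nut 82 c [514.6 304.4] sz [ 0.6 97.7] ang 14.8 mean [514.7 304.2  21. ] px [296. 167.]
can 4372 c [525.8 341.3] sz [ 40.9 110.3] ang 15.1 mean [524.5 341.   91.4] px [324. 197.]
can 184 c [448.3 353.5] sz [13.5 46.5] ang 72.5 mean [447.3 350.2 101.1] px [354. 125.]
0.023563319289678475
```

View pics/w2.png

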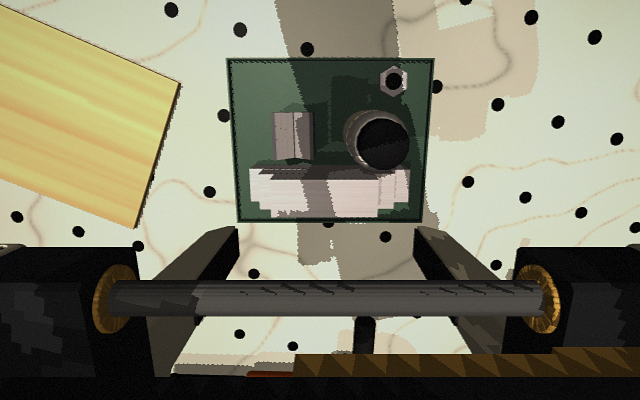

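Run:
```python
from h import *
d=np.load("w2.npz"); W=d["W"]; 
a=np.radians(15.1); ex=np.array([np.cos(a),np.sin(a)]); ey=np.array([-ex[1],ex[0]])
o=np.array([525.9,341.3])
for nm,W in [("w",W),("top",cloud(dict(np.load("top0.npz")))),("scene",cloud(dict(np.load("scene0.npz"))))]:
    q=W[...,:2]-o; u=q@ex; v=q@ey; Z=W[...,2]
    m=(abs(u+59)<45)&(v>-85)&(v<10)&(Z>40)&(Z<67)
    m&= u<-25
    m2=m&(Z>55)
    f=lambda x:np.percentile(x,[1,50,99]).round(1)
    print(nm,m.sum(),"u",f(u[m]),"v",f(v[m]),"top u",f(u[m2]),"v",f(v[m2]))
    # groove bottom
    g=m&(Z<52); print(" groove v",f(v[g]), "minzbins",[(int(b),np.median(Z[m&(abs(v-b)<1.5)]).round(0)) for b in range(-72,-10,4) if (m&(abs(v-b)<1.5)).sum()>3])
    tr=(abs(Z-12)<2)
    k=(abs(Z-153)<5)&(abs(u+60)<40)&(abs(v-40)<40); r=cv2.minEnclosingCircle(np.c_[u[k],v[k]].astype(np.float32)); print(" cap",r)
```

```text
w 1967 u [-85.4 -61.5 -36.1] v [-55.1 -34.7 -11.5] top u [-84.6 -60.8 -36.2] v [-55.3 -44.7 -11.4]
 groove v [-43.  -34.3 -11.7] minzbins [(-56, np.float64(62.0)), (-52, np.float64(62.0)), (-48, np.float64(58.0)), (-44, np.float64(54.0)), (-40, np.float64(50.0)), (-36, np.float64(46.0)), (-32, np.float64(45.0)), (-28, np.float64(49.0)), (-24, np.float64(53.0)), (-20, np.float64(58.0)), (-16, np.float64(61.0)), (-12, np.float64(62.0))]
 cap ((-60.38649368286133, 49.08577346801758), 20.477487564086914)
top 443 u [-85.4 -61.5 -36.1] v [-55.9 -32.2 -11.9] top u [-85.3 -61.  -35.9] v [-55.8 -26.1 -11.8]
 groove v [-55.8 -33.3 -14.2] minzbins [(-56, np.float64(55.0)), (-52, np.float64(63.0)), (-48, np.float64(58.0)), (-44, np.float64(56.0)), (-40, np.float64(51.0)), (-36, np.float64(47.0)), (-32, np.float64(46.0)), (-28, np.float64(51.0)), (-24, np.float64(54.0)), (-20, np.float64(57.0)), (-16, np.float64(63.0)), (-12, np.float64(62.0))]
 cap ((-60.7507438659668, 49.08870315551758), 20.71669578552246)
scene 458 u [-85.8 -60.3 -34.3] v [-58.4 -34.2 -13.1] top u [-85.4 -60.1 -35.6] v [-58.1 -24.2 -12.6]
 groove v [-58.7 -36.6 -26.7] minzbins [(-60, np.float64(51.0)), (-56, np.float64(55.0)), (-52, np.float64(62.0)), (-48, np.float64(58.0)), (-44, np.float64(54.0)), (-40, np.float64(50.0)), (-36, np.float64(47.0)), (-32, np.float64(48.0)), (-28, np.float64(53.0)), (-24, np.float64(56.0)), (-20, np.float64(60.0)), (-16, np.float64(63.0)), (-12, np.float64(61.0))]
 cap ((-60.331424713134766, 46.123695373535156), 21.149106979370117)
```

Run:
```python
from h import *
go(454.8,372.9,109,105.1)
```

```text
cur yaw 105.11 pos [506.  336.4 281.6] t 1.92 ->turn [ 0.   0.1 -0.1] shift m [ 0.1726  0.0483 -0.0401] n>= 5.0
```

```bash
python3 -m jog '[[[0,0.1,-0.1],[0,0.0483,-0.0401],1],[[0,0.1,-0.1],[0,0.0483,-0.0401],1],[[0,0.1,-0.1],[0,0.0483,-0.0401],1],[[0,0.1,-0.1],[0.04,0.0483,-0.0401],1],[[0,0.1,-0.1],[0.07,0.0483,-0.0401],1],[[0,0.1,-0.1],[0.09,0.0483,-0.0401],1],[[0,0.1,-0.1],[0.11,0.0483,-0.0401],1],[[0,0.1,-0.1],[0.13,0.0483,-0.0401],1],[[0,0.1,-0.1],[0.15,0.0483,-0.0401],1],[[0,0.1,-0.1],[0.165,0.0483,-0.0401],1],[[0,0.1,-0.1],[0.1726,0.0483,-0.0401],1],[[0,0.1,-0.1],[0.1726,0.0483,-0.0401],1],[[0,0.1,-0.1],[0.1726,0.0483,-0.0401],1]]'
python3 - <<'E'
from h import *
go(454.8,372.9,109,105.1)
E
```

```text
time: 3.0
tool_pos: [455.9, 372.4, 109.0]
tool_rot: [2.996, 1.57, -3.025]
wrist_force: [0.7, -1.2, 0.5]
grip_width: 93.1
cur yaw 105.05 pos [455.9 372.4 109. ] t 3.0 ->turn [-0.1 -0.  -0. ] shift m [-0.      0.0008 -0.0009] n>= 1.0
```

Close with moderate force.

```bash
python3 -m jog '[[[0,0,0],[0,0.0005,-0.0009],0.8],[[0,0,0],[0,0.0005,-0.0009],0.7],[[0,0,0],[0,0.0005,-0.0009],0.6],[[0,0,0],[0,0.0005,-0.0009],0.5],[[0,0,0],[0,0.0005,-0.0009],0.4],[[0,0,0],[0,0.0005,-0.0009],0.4],[[0,0,0],[0,0.0005,-0.0009],0.4],[[0,0,0],[0,0.0005,-0.0009],0.4],[[0,0,0],[0,0.0005,-0.0009],0.4]]' 15
```

```text
time: 3.75
tool_pos: [454.9, 372.6, 108.2]
tool_rot: [-3.067, 1.569, -2.804]
wrist_force: [0.6, -1.3, 0.1]
grip_width: 53.4
```

Run:
```python
from h import *
go(611,76.3,115,105)
```

```text
cur yaw 105.03 pos [454.9 372.6 108.2] t 3.75 ->turn [ 0.  -0.1  0. ] shift m [-0.0069 -0.3267  0.0739] n>= 9.0
```

```bash
python3 -m jog '[[[0,0,0],[-0.02,0,0],0.4],[[0,0,0],[-0.05,0,0],0.4],[[0,0,0],[-0.08,0,0],0.4],[[0,0,0],[-0.11,0,0],0.4],[[0,0,0],[-0.13,0,0],0.4],[[0,0,0],[-0.13,-0.02,0.005],0.4],[[0,0,0],[-0.13,-0.05,0.012],0.4],[[0,0,0],[-0.13,-0.085,0.02],0.4],[[0,0,0],[-0.13,-0.12,0.027],0.4],[[0,0,0],[-0.13,-0.155,0.035],0.4],[[0,0,0],[-0.13,-0.19,0.043],0.4],[[0,0,0],[-0.13,-0.225,0.051],0.4],[[0,0,0],[-0.13,-0.26,0.059],0.4],[[0,0,0],[-0.13,-0.29,0.066],0.4],[[0,0,0],[-0.13,-0.31,0.071],0.4],[[0,0,0],[-0.13,-0.3267,0.0739],0.4],[[0,0,0],[-0.13,-0.3267,0.0739],0.4],[[0,0,0],[-0.12,-0.3267,0.0739],0.4],[[0,0,0],[-0.1,-0.3267,0.0739],0.4],[[0,0,0],[-0.08,-0.3267,0.0739],0.4]]'
python3 - <<'E'
from h import *
go(611,76.3,114.5,105)
E
```

```text
time: 5.42
tool_pos: [611.1, 77.5, 187.6]
tool_rot: [0.542, 1.571, 0.806]
wrist_force: [0.6, -0.5, -2.5]
grip_width: 53.1
cur yaw 105.08 pos [611.1  77.5 187.6] t 5.42 ->turn [ 0.1  0.  -0. ] shift m [ 0.0731 -0.0011 -0.0004] n>= 2.0
```

```bash
python3 -m jog '[[[0,0,0],[0.02,0,0],0.4],[[0,0,0],[0.04,0,0],0.4],[[0,0,0],[0.055,0,0],0.4],[[0,0,0],[0.065,0,0],0.4],[[0,0,0],[0.068,0,0],0.4],[[0,0,0],[0.07,0,0],0.4],[[0,0,0],[0.0715,0,0],0.4],[[0,0,0],[0.0725,0,0],0.4],[[0,0,0],[0.073,0,0],0.4],[[0,0,0],[0.073,0,0],0.4]]'
python3 - <<'E'
from h import *
go(611,76.3,114.5,105)
E
```

```text
time: 6.25
tool_pos: [611.5, 76.3, 115.9]
tool_rot: [-1.664, 1.57, -1.401]
wrist_force: [-0.3, -0.3, -1.5]
grip_width: 53.4
cur yaw 105.03 pos [611.5  76.3 115.9] t 6.25 ->turn [ 0. -0.  0.] shift m [ 0.0014  0.0001 -0.0005] n>= 1.0
```

```bash
python3 -m jog '[[[0,0,0],[0.0005,0,0],0.4],[[0,0,0],[0.001,0,0],0.4],[[0,0,0],[0.0015,0,0],0.4],[[0,0,0],[0.0015,0,0],0.4]]'
```

```text
time: 6.58
tool_pos: [611.4, 76.3, 114.2]
tool_rot: [-2.63, 1.57, -2.367]
wrist_force: [0.1, -0.2, 2.0]
grip_width: 53.6
```

```bash
python3 -m jog '[[[0,0,0],[0,0,0],0.65],[[0,0,0],[0,0,0],0.8],[[0,0,0],[0,0,0],1],[[0,0,0],[0,0,0],1],[[0,0,0],[-0.02,0,0],1],[[0,0,0],[-0.06,0,0],1],[[0,0,0],[-0.1,0,0],1],[[0,0,0],[-0.12,0,0],1],[[0,0,0],[-0.12,0,0],1]]'
python3 - <<'E'
from h import *
go(476,293.3,220,105.1)
go(476,293.3,53,105.1)
E
```

```text
time: 7.33
tool_pos: [614.3, 76.5, 241.1]
tool_rot: [-0.263, 1.561, -0.001]
wrist_force: [0.3, -1.0, -0.1]
grip_width: 92.7
cur yaw 105.04 pos [614.3  76.5 241.1] t 7.33 ->turn [-0.1  0.5  0.1] shift m [ 0.0197  0.2453 -0.0775] n>= 7.0
cur yaw 105.04 pos [614.3  76.5 241.1] t 7.33 ->turn [-0.1  0.5  0.1] shift m [ 0.1867  0.2457 -0.079 ] n>= 8.0
```

```bash
python3 -m jog '[[[0,0,0],[0,0.035,-0.01],1],[[0,0,0],[0,0.07,-0.021],1],[[0,0,0],[0,0.105,-0.032],1],[[0,0,0],[0,0.14,-0.043],1],[[0,0,0],[0,0.175,-0.053],1],[[0,0,0],[0,0.21,-0.064],1],[[0,0,0],[0,0.235,-0.071],1],[[0,0,0],[0,0.2447,-0.0744],1],[[0,0,0],[0,0.2447,-0.0744],1],[[0,0,0],[0,0.2447,-0.0744],1],[[0,0,0],[0,0.2447,-0.0744],1]]'
python3 - <<'E'
from h import *
go(476,293.3,52,105.1)
E
```

```text
time: 8.25
tool_pos: [476.4, 292.2, 233.3]
tool_rot: [-2.7, 1.569, -2.439]
wrist_force: [0.9, -0.2, 0.8]
grip_width: 93.0
cur yaw 104.99 pos [476.4 292.2 233.3] t 8.25 ->turn [-0.1 -0.1  0. ] shift m [1.813e-01 1.300e-03 1.000e-04] n>= 5.0
```

```bash
python3 -m jog '[[[0,0,0],[0.04,0.001,0],1],[[0,0,0],[0.08,0.001,0],1],[[0,0,0],[0.11,0.001,0],1],[[0,0,0],[0.14,0.001,0],1],[[0,0,0],[0.16,0.001,0],1],[[0,0,0],[0.172,0.001,0],1],[[0,0,0],[0.179,0.001,0],1],[[0,0,0],[0.181,0.001,0],1],[[0,0,0],[0.181,0.001,0],1],[[0,0,0],[0.181,0.001,0],0.8],[[0,0,0],[0.181,0.001,0],0.6],[[0,0,0],[0.181,0.001,0],0.5],[[0,0,0],[0.181,0.001,0],0.3],[[0,0,0],[0.181,0.001,0],0.3],[[0,0,0],[0.181,0.001,0],0.3],[[0,0,0],[0.181,0.001,0],0.3],[[0,0,0],[0.181,0.001,0],0.3]]' 45
```

```text
time: 9.67
tool_pos: [475.5, 293.7, 52.7]
tool_rot: [-2.401, 1.569, -2.138]
wrist_force: [-0.7, -6.8, 2.9]
grip_width: 44.5
```

```bash
python3 -m jog '[[[0,0,0],[-0.01,0,0],0.3],[[0,0,0],[-0.03,0,0],0.3],[[0,0,0],[-0.055,0,0],0.3],[[0,0,0],[-0.07,0,0],0.3],[[0,0,0],[-0.07,-0.02,-0.005],0.3],[[0,0,0],[-0.07,-0.05,-0.0125],0.3],[[0,0,0],[-0.07,-0.085,-0.021],0.3],[[0,0,0],[-0.07,-0.12,-0.03],0.3],[[0,0,0],[-0.07,-0.155,-0.039],0.3],[[0,0,0],[-0.07,-0.19,-0.048],0.3],[[0,0,0],[-0.07,-0.22,-0.055],0.3],[[0,0,0],[-0.07,-0.24,-0.06],0.3],[[0,0,0],[-0.07,-0.2463,-0.062],0.3],[[0,0,0],[-0.07,-0.2463,-0.062],0.3],[[0,0,0],[-0.05,-0.2463,-0.062],0.3],[[0,0,0],[-0.03,-0.2463,-0.062],0.3],[[0,0,0],[-0.015,-0.2463,-0.062],0.3],[[0,0,0],[-0.01,-0.2463,-0.062],0.3],[[0,0,0],[-0.008,-0.2463,-0.062],0.3],[[0,0,0],[-0.008,-0.2463,-0.062],0.3]]'
```

```text
time: 11.33
tool_pos: [479.1, 41.2, 60.6]
tool_rot: [2.922, 1.569, -3.098]
wrist_force: [-0.2, 0.0, -7.1]
grip_width: 43.7
```

```bash
python3 -m jog '[[[0,0,0],[0.0005,0,0],0.3],[[0,0,0],[0.001,0,0],0.3],[[0,0,0],[0.0015,0,0],0.3],[[0,0,0],[0.002,0,0],0.3],[[0,0,0],[0.002,0,0],0.3]]'
```

```text
time: 11.75
tool_pos: [479.6, 40.3, 59.1]
tool_rot: [-2.819, 1.57, -2.556]
wrist_force: [-0.4, -0.6, -7.6]
grip_width: 43.4
```

```bash
python3 -m jog '[[[0,0,0],[0.0005,0,0],0.3],[[0,0,0],[0.001,0,0],0.3],[[0,0,0],[0.0015,0,0],0.3],[[0,0,0],[0.0015,0,0],0.3]]'
```

```text
time: 12.08
tool_pos: [479.7, 40.3, 58.7]
tool_rot: [-2.96, 1.57, -2.697]
wrist_force: [-8.3, 0.4, 9.1]
grip_width: 44.0
```

```bash
python3 -m jog '[[[0,0,0],[0,0,0],0.6],[[0,0,0],[0,0,0],0.8],[[0,0,0],[0,0,0],0.8],[[0,0,0],[-0.02,0,0],0.8],[[0,0,0],[-0.06,0,0],0.8],[[0,0,0],[-0.1,0,0],0.8],[[0,0,0],[-0.14,0,0],0.8],[[0,0,0],[-0.14,0,0],0.8],[[0,0,0],[-0.14,0,0],0.8],[[0,0,0],[-0.14,0,0],0.8]]'
python3 - <<'E'
from h import *
go(525.9,341.3,200,15.5)
E
```

```text
time: 12.92
tool_pos: [479.7, 40.4, 197.2]
tool_rot: [-2.624, 1.57, -2.361]
wrist_force: [-0.2, 0.0, -0.3]
grip_width: 74.5
cur yaw 105.03 pos [479.7  40.4 197.2] t 12.92 ->turn [89.5 -0.   0. ] shift m [-0.0029  0.2787  0.1226] n>= 13.0
```

```bash
python3 -m jog '[[[10,0,0],[-0.003,0.03,0.01],1],[[20,0,0],[-0.003,0.06,0.03],1],[[30,0,0],[-0.003,0.1,0.05],1],[[40,0,0],[-0.003,0.14,0.07],1],[[50,0,0],[-0.003,0.18,0.08],1],[[60,0,0],[-0.003,0.22,0.1],1],[[70,0,0],[-0.003,0.26,0.12],1],[[80,0,0],[-0.003,0.2787,0.1226],1],[[89.9,0,0],[-0.003,0.2787,0.1226],1],[[89.9,0,0],[-0.003,0.2787,0.1226],1],[[89.9,0,0],[-0.003,0.2787,0.1226],1],[[89.9,0,0],[-0.003,0.2787,0.1226],1],[[89.9,0,0],[-0.003,0.2787,0.1226],1],[[89.9,0,0],[-0.003,0.2787,0.1226],1],[[89.9,0,0],[-0.003,0.2787,0.1226],1],[[89.9,0,0],[-0.003,0.2787,0.1226],1]]'
python3 - <<'E'
from h import *
go(525.9,341.3,90,15.1)
E
```

```text
time: 14.25
tool_pos: [525.1, 341.0, 198.6]
tool_rot: [-1.395, 1.567, -2.698]
wrist_force: [0.2, -1.0, -0.4]
grip_width: 93.1
cur yaw 15.36 pos [525.1 341.  198.6] t 14.25 ->turn [0.3 0.  0.2] shift m [ 0.1086  0.0012 -0.0002] n>= 3.0
```

```bash
python3 -m jog '[[[0.3,0,0.2],[0.03,0.001,0],1],[[0.3,0,0.2],[0.06,0.001,0],1],[[0.3,0,0.2],[0.085,0.001,0],1],[[0.3,0,0.2],[0.1,0.001,0],1],[[0.3,0,0.2],[0.107,0.001,0],1],[[0.3,0,0.2],[0.1085,0.001,0],1],[[0.3,0,0.2],[0.1085,0.001,0],1],[[0.3,0,0.2],[0.1085,0.001,0],1]]'
python3 - <<'E'
from h import *
go(525.9,341.3,90,15.1)
E
```

```text
time: 14.92
tool_pos: [527.4, 342.0, 93.1]
tool_rot: [1.683, 1.566, 0.372]
wrist_force: [-0.2, 0.0, 0.6]
grip_width: 93.4
cur yaw 14.88 pos [527.4 342.   93.1] t 14.92 ->turn [-0.2 -0.  -0.2] shift m [ 0.0031 -0.0016  0.0003] n>= 1.0
```

```bash
python3 -m jog '[[[0,0,0],[0,0,0],1],[[0,0,0],[0,0,0],1],[[0,0,0],[0,0,0],1]]'
python3 - <<'E'
from h import *
go(525.9,341.3,90,15.1)
E
```

```text
time: 15.17
tool_pos: [527.1, 341.9, 92.7]
tool_rot: [1.666, 1.567, 0.354]
wrist_force: [-1.0, 0.4, 0.9]
grip_width: 92.9
cur yaw 14.84 pos [527.1 341.9  92.7] t 15.17 ->turn [-0.3 -0.  -0.2] shift m [ 0.0027 -0.0013  0.0003] n>= 1.0
```

```bash
python3 -m jog '[[[-0.3,0,-0.2],[0.002,-0.0013,0],1],[[-0.3,0,-0.2],[0.002,-0.0013,0],1],[[-0.3,0,-0.2],[0.002,-0.0013,0],0.75],[[-0.3,0,-0.2],[0.002,-0.0013,0],0.6],[[-0.3,0,-0.2],[0.002,-0.0013,0],0.5],[[-0.3,0,-0.2],[0.002,-0.0013,0],0.4],[[-0.3,0,-0.2],[0.002,-0.0013,0],0.3],[[-0.3,0,-0.2],[0.002,-0.0013,0],0.3],[[-0.3,0,-0.2],[0.002,-0.0013,0],0.3],[[-0.3,0,-0.2],[0.002,-0.0013,0],0.3]]' 25
python3 - <<'E'
from h import *
go(525.9,341.3,90,15.1)
E
```

```text
time: 16.0
tool_pos: [525.2, 341.2, 89.6]
tool_rot: [-1.527, 1.569, -2.834]
wrist_force: [-0.3, 0.0, -0.5]
grip_width: 44.2
cur yaw 15.13 pos [525.2 341.2  89.6] t 16.0 ->turn [0.  0.  0.1] shift m [-0.0004  0.0007  0.0001] n>= 1.0
```

```bash
python3 -m jog '[[[0,0,0],[0,0,0],0.3],[[0,0,0],[0,0,0],0.3],[[0,0,0],[0,0,0],0.3],[[0,0,0],[0,0,0],0.3]]'
python3 - <<'E'
from h import *
go(525.9,341.3,90,15.1)
E
```

```text
time: 16.33
tool_pos: [525.3, 341.2, 89.6]
tool_rot: [-1.524, 1.57, -2.831]
wrist_force: [0.2, 0.8, -1.4]
grip_width: 39.6
cur yaw 15.13 pos [525.3 341.2  89.6] t 16.33 ->turn [0.  0.  0.1] shift m [-0.0004  0.0006  0.0001] n>= 1.0
```

```bash
python3 -m jog '[[[0,0,0],[-0.01,0,0],0.3],[[0,0,0],[-0.03,0,0],0.3],[[0,0,0],[-0.06,0,0],0.3],[[0,0,0],[-0.09,0,0],0.3],[[0,0,0],[-0.12,0,0],0.3],[[0,0,0],[-0.12,-0.003,0.02],0.3],[[0,0,0],[-0.12,-0.007,0.05],0.3],[[0,0,0],[-0.12,-0.012,0.085],0.3],[[0,0,0],[-0.12,-0.017,0.12],0.3],[[0,0,0],[-0.12,-0.022,0.155],0.3],[[0,0,0],[-0.12,-0.027,0.19],0.3],[[0,0,0],[-0.12,-0.031,0.225],0.3],[[0,0,0],[-0.12,-0.036,0.26],0.3],[[0,0,0],[-0.12,-0.041,0.295],0.3],[[0,0,0],[-0.12,-0.046,0.33],0.3],[[0,0,0],[-0.12,-0.0495,0.355],0.3],[[0,0,0],[-0.12,-0.0509,0.3646],0.3],[[0,0,0],[-0.12,-0.0509,0.3646],0.3],[[0,0,0],[-0.12,-0.0509,0.3646],0.3],[[0,0,0],[-0.12,-0.0509,0.3646],0.3]]'
python3 - <<'E'
from h import *
go(571.3,-24.1,35.6,15.1)
px,W,c=grab("top"); cv2.imwrite("pics/t2.png",px[:,:,::-1])
E
```

```text
time: 18.0
tool_pos: [571.2, -22.8, 209.6]
tool_rot: [-2.002, 1.569, 2.975]
wrist_force: [0.8, -0.1, -3.1]
grip_width: 40.1
cur yaw 15.17 pos [571.2 -22.8 209.6] t 18.0 ->turn [ 0.1 -0.   0.1] shift m [1.74e-01 1.00e-04 1.40e-03] n>= 5.0
```

View pics/t2.png

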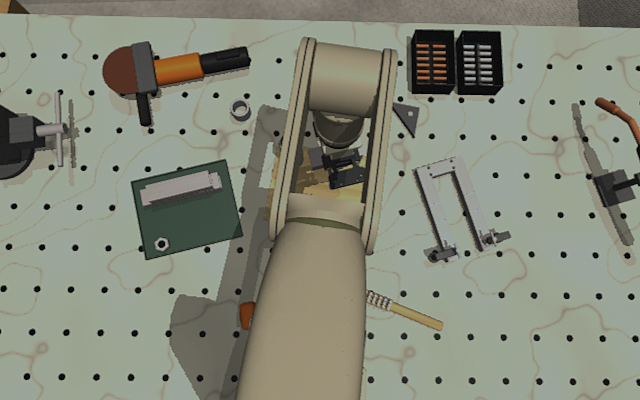

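```bash
python3 -m jog '[[[0,0,0],[0.03,0,0.001],0.3],[[0,0,0],[0.065,0,0.001],0.3],[[0,0,0],[0.1,0,0.001],0.3],[[0,0,0],[0.13,0,0.001],0.3],[[0,0,0],[0.15,0,0.001],0.3],[[0,0,0],[0.162,0,0.001],0.3],[[0,0,0],[0.168,0,0.001],0.3],[[0,0,0],[0.17,0,0.001],0.3],[[0,0,0],[0.172,0,0.001],0.3],[[0,0,0],[0.173,0,0.001],0.3],[[0,0,0],[0.174,0,0.001],0.3],[[0,0,0],[0.174,0,0.001],0.3]]'
```

```text
time: 19.05
tool_pos: [572.3, -25.1, 36.8]
tool_rot: [0.482, 1.57, -0.825]
wrist_force: [-0.8, -0.1, -3.2]
grip_width: 39.9
```

```bash
python3 -m jog '[[[0,0,0],[0.0005,0,0],0.3],[[0,0,0],[0.001,0,0],0.3],[[0,0,0],[0.0015,0,0],0.3],[[0,0,0],[0.0018,0,0],0.3],[[0,0,0],[0.0018,0,0],0.3]]'
```

```text
time: 19.47
tool_pos: [572.1, -25.1, 35.6]
tool_rot: [-0.692, 1.57, -1.998]
wrist_force: [-5.2, 0.5, 9.3]
grip_width: 39.9
```

Contact. Release, rise and look over the tray on the way to the middle tube.

```bash
python3 -m jog '[[[0,0,0],[0,0,0],0.5],[[0,0,0],[0,0,0],0.65],[[0,0,0],[0,0,0],0.75],[[0,0,0],[0,0,0],0.75],[[0,0,0],[-0.02,0,0],0.75],[[0,0,0],[-0.06,0,0],0.75],[[0,0,0],[-0.1,0,0],0.75],[[0,0,0],[-0.14,0,0],0.75],[[0,0,0],[-0.18,0,0],0.75],[[0,0,0],[-0.2,0,0],0.75],[[0,0,0],[-0.2,0,0],0.75],[[0,0,0],[-0.2,0,0],0.75]]'
python3 - <<'E'
from h import *
go(525.9,341.3,230,15.1)
px,W,c=grab("wrist"); cv2.imwrite("pics/w3.png",px[:,:,::-1])
px,W,c=grab("scene"); cv2.imwrite("pics/s3.png",px[:,:,::-1])
E
```

```text
time: 20.47
tool_pos: [572.8, -25.1, 235.7]
tool_rot: [0.969, 1.568, -0.338]
wrist_force: [0.5, 0.2, -0.2]
grip_width: 69.2
cur yaw 15.13 pos [572.8 -25.1 235.7] t 20.47 ->turn [ 0.   0.1 -0.1] shift m [ 0.0052  0.0503 -0.3659] n>= 9.0
```

View pics/s3.png

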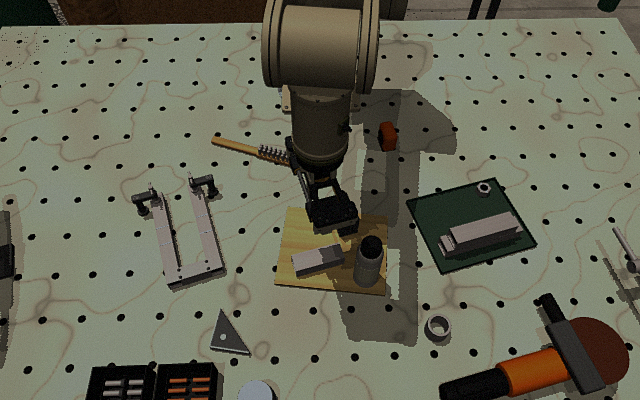

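View pics/w3.png

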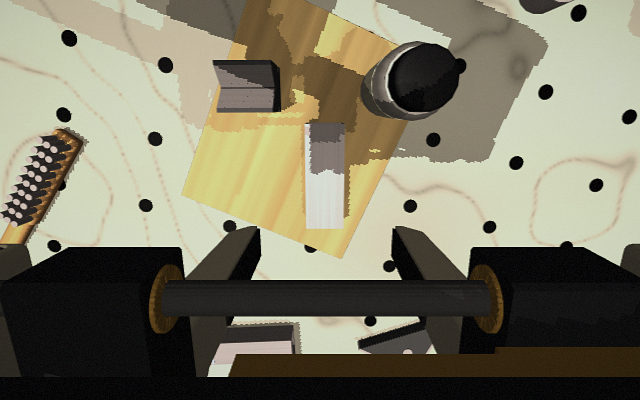

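```bash
python3 - <<'E'
from h import *
for n in ["top","scene"]:
    px,W,c=grab(n); X,Y,Z=W[...,0],W[...,1],W[...,2]
    base=np.isfinite(Z)&(X>330)&(X<650)&(Y>200)&(Y<460)
    for nm,z,d in [("mid",63,6),("long",33,4)]:
        m=(base&(abs(Z-z)<d)).astype(np.uint8); nn,l,st,ce=cv2.connectedComponentsWithStats(m)
        i=1+np.argmax(st[1:,4]); p=W[l==i]; print(n,nm,st[i,4],cv2.minAreaRect(p[:,:2].astype(np.float32)),p.mean(0).round(1))
E
python3 -m jog '[[[0,0,0],[0,0.005,-0.035],0.85],[[0,0,0],[0,0.01,-0.07],0.85],[[0,0,0],[0,0.015,-0.105],0.85],[[0,0,0],[0,0.02,-0.14],0.85],[[0,0,0],[0,0.025,-0.18],0.85],[[0,0,0],[0,0.03,-0.22],0.85],[[0,0,0],[0,0.035,-0.26],0.85],[[0,0,0],[0.02,0.041,-0.3],0.85],[[0,0,0],[0.04,0.046,-0.335],0.85],[[0,0,0],[0.05,0.0495,-0.36],0.85],[[0,0,0],[0.06,0.0503,-0.3659],0.85],[[0,0,0],[0.06,0.0503,-0.3659],0.85],[[0,0,0],[0.06,0.0503,-0.3659],0.85],[[0,0,0],[0.06,0.0503,-0.3659],0.85]]'
python3 - <<'E'
from h import *
go(525.9,341.3,60,15.1)
E
```

```text
top mid 1088 ((525.0950927734375, 344.1496887207031), (42.34818649291992, 151.27354431152344), 15.15446949005127) [524.5 344.   62.9]
top long 133 ((545.1071166992188, 267.71600341796875), (41.23607635498047, 26.903940200805664), 8.30234432220459) [545.3 265.5  33.2]
scene mid 1141 ((524.9413452148438, 342.10394287109375), (43.29684066772461, 151.88278198242188), 15.695202827453613) [526.6 341.1  63.1]
scene long 181 ((543.5758666992188, 272.31695556640625), (42.66511535644531, 40.259429931640625), 16.593807220458984) [547.3 266.5  33.4]
time: 21.83
tool_pos: [525.2, 340.1, 173.9]
tool_rot: [-1.158, 1.569, -2.465]
wrist_force: [0.1, -0.7, 1.1]
grip_width: 79.1
cur yaw 15.07 pos [525.2 340.1 173.9] t 21.83 ->turn [-0.   0.   0.1] shift m [ 0.1139  0.0012 -0.0011] n>= 3.0
```

```bash
python3 -m jog '[[[0,0,0],[0.03,0.001,-0.003],0.85],[[0,0,0],[0.06,0.001,-0.003],0.85],[[0,0,0],[0.085,0.001,-0.003],0.85],[[0,0,0],[0.1,0.001,-0.003],0.85],[[0,0,0],[0.11,0.001,-0.003],0.85],[[0,0,0],[0.114,0.001,-0.003],0.85],[[0,0,0],[0.114,0.001,-0.003],0.85],[[0,0,0],[0.114,0.001,-0.003],0.85],[[0,0,0],[0.114,0.001,-0.003],0.85]]'
python3 - <<'E'
from h import *
go(525.3,343.3,60,15.1)
E
```

```text
time: 22.58
tool_pos: [526.0, 344.9, 61.8]
tool_rot: [1.926, 1.569, 0.619]
wrist_force: [-0.1, 0.8, 0.1]
grip_width: 79.0
cur yaw 15.11 pos [526.  344.9  61.8] t 22.58 ->turn [ 0.  -0.  -0.1] shift m [ 0.0018 -0.0011  0.0013] n>= 1.0
```

```bash
python3 -m jog '[[[0,0,0],[0.001,-0.001,0.001],0.75],[[0,0,0],[0.001,-0.001,0.001],0.65],[[0,0,0],[0.001,-0.001,0.001],0.55],[[0,0,0],[0.001,-0.001,0.001],0.5],[[0,0,0],[0.001,-0.001,0.001],0.45],[[0,0,0],[0.001,-0.001,0.001],0.4],[[0,0,0],[0.001,-0.001,0.001],0.3],[[0,0,0],[0.001,-0.001,0.001],0.3],[[0,0,0],[0.001,-0.001,0.001],0.3],[[0,0,0],[0.001,-0.001,0.001],0.3],[[0,0,0],[0.001,-0.001,0.001],0.3],[[0,0,0],[0.001,-0.001,0.001],0.3]]' 30
python3 - <<'E'
from h import *
go(525.3,343.3,60,15.1)
E
```

```text
time: 23.58
tool_pos: [524.0, 343.3, 58.8]
tool_rot: [-1.597, 1.57, -2.904]
wrist_force: [0.6, 0.8, -1.2]
grip_width: 39.8
cur yaw 15.13 pos [524.  343.3  58.8] t 23.58 ->turn [ 0.  -0.   0.1] shift m [-0.0012  0.0012  0.0004] n>= 1.0
```

```bash
python3 -m jog '[[[0,0,0],[-0.01,0,0],0.3],[[0,0,0],[-0.03,0,0],0.3],[[0,0,0],[-0.06,0,0],0.3],[[0,0,0],[-0.095,0,0],0.3],[[0,0,0],[-0.13,0,0],0.3],[[0,0,0],[-0.16,0,0],0.3],[[0,0,0],[-0.18,0,0],0.3],[[0,0,0],[-0.18,-0.006,0.02],0.3],[[0,0,0],[-0.18,-0.014,0.05],0.3],[[0,0,0],[-0.18,-0.024,0.085],0.3],[[0,0,0],[-0.18,-0.034,0.12],0.3],[[0,0,0],[-0.18,-0.044,0.155],0.3],[[0,0,0],[-0.18,-0.054,0.19],0.3],[[0,0,0],[-0.18,-0.064,0.225],0.3],[[0,0,0],[-0.18,-0.074,0.26],0.3],[[0,0,0],[-0.18,-0.084,0.295],0.3],[[0,0,0],[-0.18,-0.094,0.33],0.3],[[0,0,0],[-0.18,-0.104,0.365],0.3],[[0,0,0],[-0.18,-0.112,0.39],0.3],[[0,0,0],[-0.18,-0.115,0.4],0.3]]'
python3 -m jog '[[[0,0,0],[0,-0.006,0.02],0.3],[[0,0,0],[0,-0.014,0.05],0.3],[[0,0,0],[0,-0.024,0.085],0.3],[[0,0,0],[0,-0.034,0.12],0.3],[[0,0,0],[0,-0.044,0.155],0.3],[[0,0,0],[0,-0.054,0.19],0.3],[[0,0,0],[0,-0.064,0.225],0.3],[[0,0,0],[0,-0.074,0.26],0.3],[[0,0,0],[0,-0.084,0.295],0.3],[[0,0,0],[0,-0.09,0.315],0.3],[[0,0,0],[0,-0.092,0.324],0.3],[[0,0,0],[0,-0.092,0.324],0.3],[[0,0,0],[0,-0.092,0.324],0.3],[[0,0,0],[0,-0.092,0.324],0.3],[[0,0,0],[0,-0.092,0.324],0.3]]'
python3 - <<'E'
from h import *
go(490.2,-324.7,56,17.8)
px,W,c=grab("wrist"); cv2.imwrite("pics/w4.png",px[:,:,::-1]); np.savez("w4.npz",W=W,px=px)
E
```

```text
time: 25.25
tool_pos: [516.7, -76.3, 239.1]
tool_rot: [-1.225, 1.568, -2.534]
wrist_force: [0.4, -0.1, -2.0]
grip_width: 39.9
time: 26.5
tool_pos: [513.9, -407.9, 239.3]
tool_rot: [-1.878, 1.57, 3.1]
wrist_force: [-0.3, -0.5, -4.1]
grip_width: 39.8
cur yaw 15.23 pos [ 513.9 -407.9  239.3] t 26.5 ->turn [-2.6 -0.   0.1] shift m [ 0.1833 -0.0008 -0.0865] n>= 5.0
```

View pics/w4.png

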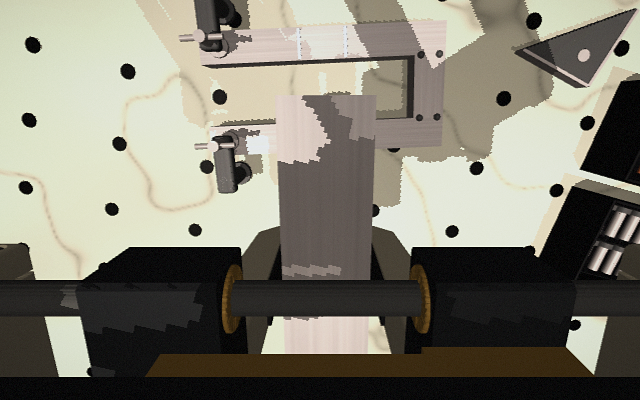

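Run:
```python
from h import *
from cell import ctrl
d=np.load("w4.npz"); W=d["W"]; px=d["px"]
X,Y,Z=W[...,0],W[...,1],W[...,2]; v,u=np.indices(Z.shape)
# held tube in tool frame
T=toolT(ctrl.get_state()); L=(W-T[:3,3])@T[:3,:3]
m=(v<240)&(Z>225)&(u>250)&(u<400)&(abs(L[...,1])<40)
p=L[m]; print("tube top x",np.median(p[:,0]),"y",np.percentile(p[:,1],[1,99]),"zmin",np.percentile(p[:,2],[0.3,1]), cv2.minAreaRect(p[:,1:].astype(np.float32)))
# rails
a=np.radians(17.8); o=np.array([490.2,-324.7]); ex=np.array([np.cos(a),np.sin(a)]); ey=np.array([-ex[1],ex[0]])
q=W[...,:2]-o; fu=q@ex; fv=q@ey
r=(abs(Z-30)<6)&(v<240)&np.isfinite(Z)
for s in (1,-1):
    rr=r&(abs(fv-45*s)<28)&(fu>-80)&(fu<115)
    P=[]
    for b in range(-70,90,5):
        k=rr&(abs(fu-b)<2.5)
        if k.sum()>15: P.append((b,np.percentile(fv[k],2),np.percentile(fv[k],98)))
    P=np.array(P)
    if len(P)>3: print(s,len(P),np.polyfit(P[:,0],P[:,1],1),np.polyfit(P[:,0],P[:,2],1),"z",np.median(Z[rr]))
e=r&(abs(fv)<60)&(fu>70); print("end u",np.percentile(fu[e],[1,98,99.5]))
# chalk on far rail: brightness profile, normalise per column bin
g=px.astype(float).min(-1)
rr=r&(abs(fv-45)<12)
for b in np.arange(-32,33,1.5):
    k=rr&(abs(fu-b)<0.75); print((round(b,1),int(np.median(g[k])),int(np.percentile(g[k],90))) if k.sum()>3 else None,end=" ")
h=cv2.resize(px[0:120,180:460],None,fx=2.8,fy=2.8,interpolation=cv2.INTER_CUBIC); cv2.imwrite("pics/w4z.png",h[:,:,::-1])
```

```text
tube top x -3.031244082560844 y [-21.83884597  20.30322735] zmin [-75.36524014 -74.98908568] ((0.2559623718261719, -42.67237854003906), (68.84017181396484, 65.50760650634766), 0.05553124472498894)
1 32 [-1.00575680e-03  3.09969089e+01] [-2.97659440e-03  6.03045177e+01] z 28.966266345587314
-1 12 [-1.71234761e-03 -5.85521663e+01] [-1.56371918e-03 -2.95529657e+01] z 28.906050335465807
end u [ 70.90856719 311.08543901 314.17348541]
(np.float64(-32.0), 193, 214) (np.float64(-30.5), 192, 203) (np.float64(-29.0), 195, 217) (np.float64(-27.5), 193, 214) (np.float64(-26.0), 200, 217) (np.float64(-24.5), 224, 227) (np.float64(-23.0), 226, 228) (np.float64(-21.5), 196, 221) (np.float64(-20.0), 195, 216) (np.float64(-18.5), 194, 215) (np.float64(-17.0), 195, 215) (np.float64(-15.5), 197, 214) (np.float64(-14.0), 209, 217) (np.float64(-12.5), 214, 219) (np.float64(-11.0), 217, 219) (np.float64(-9.5), 216, 220) (np.float64(-8.0), 216, 220) (np.float64(-6.5), 216, 219) (np.float64(-5.0), 216, 219) (np.float64(-3.5), 216, 219) (np.float64(-2.0), 216, 219) (np.float64(-0.5), 216, 218) (np.float64(1.0), 215, 218) (np.float64(2.5), 215, 217) (np.float64(4.0), 214, 218) (np.float64(5.5), 215, 218) (np.float64(7.0), 213, 217) (np.float64(8.5), 214, 217) (np.float64(10.0), 213, 216) (np.float64(11.5), 214, 216) (np.float64(13.0), 213, 217) (np.float64(14.5), 212, 215) (np.float64(16.0), 212, 215) (np.float64(17.5), 211, 214) (np.float64(19.0), 211, 218) (np.float64(20.5), 224, 227) (np.float64(22.0), 227, 228) (np.float64(23.5), 214, 224) (np.float64(25.0), 211, 212) (np.float64(26.5), 209, 213) (np.float64(28.0), 209, 212) (np.float64(29.5), 209, 212) (np.float64(31.0), 210, 213) (np.float64(32.5), 208, 211)
```

View pics/w4z.png

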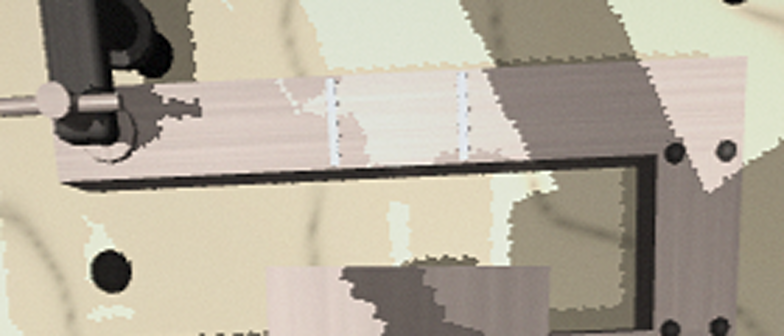

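Run:
```python
from h import *
go(489.2,-324.3,55.8,17.7)
```

```text
cur yaw 15.23 pos [ 513.9 -408.1  239.4] t 26.55 ->turn [-2.5 -0.   0.1] shift m [ 0.1836 -0.0016 -0.0873] n>= 5.0
```

```bash
python3 -m jog '[[[-2.5,0,0.1],[0,-0.0016,-0.02],0.3],[[-2.5,0,0.1],[0,-0.0016,-0.05],0.3],[[-2.5,0,0.1],[0,-0.0016,-0.075],0.3],[[-2.5,0,0.1],[0,-0.0016,-0.0873],0.3],[[-2.5,0,0.1],[0.02,-0.0016,-0.0873],0.3],[[-2.5,0,0.1],[0.05,-0.0016,-0.0873],0.3],[[-2.5,0,0.1],[0.08,-0.0016,-0.0873],0.3],[[-2.5,0,0.1],[0.11,-0.0016,-0.0873],0.3],[[-2.5,0,0.1],[0.135,-0.0016,-0.0873],0.3],[[-2.5,0,0.1],[0.155,-0.0016,-0.0873],0.3],[[-2.5,0,0.1],[0.168,-0.0016,-0.0873],0.3],[[-2.5,0,0.1],[0.172,-0.0016,-0.0873],0.3],[[-2.5,0,0.1],[0.172,-0.0016,-0.0873],0.3],[[-2.5,0,0.1],[0.172,-0.0016,-0.0873],0.3]]'
python3 - <<'E'
from h import *
go(489.2,-324.3,55.8,17.7)
E
```

```text
time: 27.72
tool_pos: [489.7, -326.1, 68.5]
tool_rot: [0.751, 1.569, -0.511]
wrist_force: [-0.6, 0.0, -2.6]
grip_width: 39.8
cur yaw 17.66 pos [ 489.7 -326.1   68.5] t 27.72 ->turn [-0.   0.1 -0.1] shift m [ 0.0127  0.0001 -0.0019] n>= 1.0
```

```bash
python3 -m jog '[[[0,0.1,-0.1],[0.004,0,-0.0015],0.3],[[0,0.1,-0.1],[0.007,0,-0.0015],0.3],[[0,0.1,-0.1],[0.009,0,-0.0015],0.3],[[0,0.1,-0.1],[0.0105,0,-0.0015],0.3],[[0,0.1,-0.1],[0.0115,0,-0.0015],0.3],[[0,0.1,-0.1],[0.012,0,-0.0015],0.3],[[0,0.1,-0.1],[0.0125,0,-0.0015],0.3],[[0,0.1,-0.1],[0.0125,0,-0.0015],0.3]]'
```

```text
time: 28.38
tool_pos: [488.5, -324.5, 55.8]
tool_rot: [-2.437, 1.569, 2.583]
wrist_force: [-3.9, 4.1, 6.3]
grip_width: 39.9
```

Contact; release and rise.

```bash
python3 -m jog '[[[0,0,0],[0,0,0],0.5],[[0,0,0],[0,0,0],0.65],[[0,0,0],[0,0,0],0.75],[[0,0,0],[0,0,0],0.75],[[0,0,0],[-0.02,0,0],0.75],[[0,0,0],[-0.06,0,0],0.75],[[0,0,0],[-0.1,0,0],0.75],[[0,0,0],[-0.14,0,0],0.75],[[0,0,0],[-0.18,0,0.03],0.75],[[0,0,0],[-0.2,0,0.07],0.75],[[0,0,0],[-0.2,0,0.1],0.75],[[0,0,0],[-0.2,0,0.1],0.75],[[0,0,0],[-0.2,0,0.1],0.75],[[0,0,0],[-0.2,0,0.1],0.75]]'
python3 - <<'E'
from h import *
px,W,c=grab("wrist"); cv2.imwrite("pics/w5.png",px[:,:,::-1]); np.savez("w5.npz",W=W,px=px)
v,u=np.indices(W.shape[:2]); Z=W[...,2]
o=np.array([488.9,-324.3]); a=np.radians(17.7); ex=np.array([np.cos(a),np.sin(a)]); ey=np.array([-ex[1],ex[0]])
q=W[...,:2]-o; fu=q@ex; fv=q@ey
m=(v<245)&(abs(Z-60)<5)&(abs(fu)<40)&(abs(fv)<95)
mm=m.astype(np.uint8);n,l,st,ce=cv2.connectedComponentsWithStats(mm);i=1+np.argmax(st[1:,4]);k=l==i
print(cv2.minAreaRect(np.c_[fu[k],fv[k]].astype(np.float32)),np.median(Z[k]))
go(572.1,-25.1,230,15.1)
E
```

```text
time: 29.55
tool_pos: [518.7, -419.5, 253.2]
tool_rot: [-2.631, 1.567, 2.389]
wrist_force: [-1.1, 0.5, -0.2]
grip_width: 69.7
((-0.5155849456787109, -4.0722808837890625), (40.05335235595703, 140.43894958496094), 0.049755699932575226) 58.93458006803684
cur yaw 17.65 pos [ 518.8 -419.   253.6] t 29.6 ->turn [ 2.5 -0.2  0.1] shift m [ 0.0244  0.1703 -0.3591] n>= 10.0
```

View pics/w5.png

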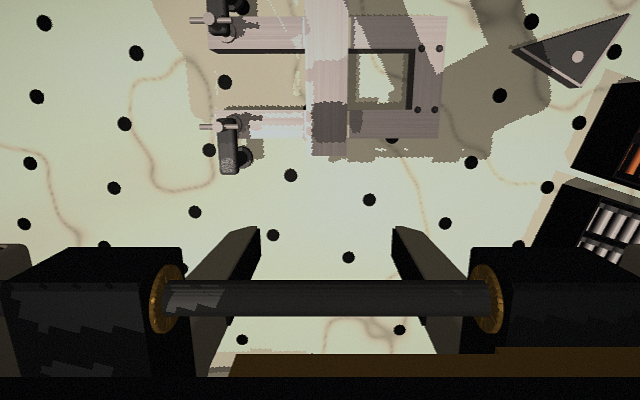

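```bash
python3 -m jog '[[[2.5,-0.2,0.1],[0.005,0.02,-0.04],0.85],[[2.5,-0.2,0.1],[0.01,0.035,-0.08],0.85],[[2.5,-0.2,0.1],[0.015,0.055,-0.12],0.85],[[2.5,-0.2,0.1],[0.02,0.075,-0.16],0.85],[[2.5,-0.2,0.1],[0.024,0.095,-0.2],0.85],[[2.5,-0.2,0.1],[0.024,0.115,-0.24],0.85],[[2.5,-0.2,0.1],[0.024,0.135,-0.28],0.85],[[2.5,-0.2,0.1],[0.024,0.15,-0.315],0.85],[[2.5,-0.2,0.1],[0.024,0.165,-0.345],0.85],[[2.5,-0.2,0.1],[0.024,0.17,-0.359],0.85],[[2.5,-0.2,0.1],[0.024,0.17,-0.359],0.85],[[2.5,-0.2,0.1],[0.024,0.17,-0.359],0.85],[[2.5,-0.2,0.1],[0.024,0.17,-0.359],0.85]]'
python3 - <<'E'
from h import *
go(572.1,-25.1,36.5,15.1)
for n in ["top","scene"]:
    px,W,c=grab(n); X,Y,Z=W[...,0],W[...,1],W[...,2]
    base=np.isfinite(Z)&(X>330)&(X<650)&(Y>200)&(Y<460)
    for nm,z,d in [("long",33,6)]:
        m=(base&(abs(Z-z)<d)).astype(np.uint8); nn,l,st,ce=cv2.connectedComponentsWithStats(m)
        i=1+np.argmax(st[1:,4]); p=W[l==i]; print(n,nm,st[i,4],cv2.minAreaRect(p[:,:2].astype(np.float32)),p.mean(0).round(1))
E
```

```text
time: 30.68
tool_pos: [571.6, -26.2, 230.9]
tool_rot: [0.195, 1.568, -1.111]
wrist_force: [-1.2, 0.2, 0.1]
grip_width: 79.2
cur yaw 15.19 pos [571.6 -26.2 230.9] t 30.68 ->turn [ 0.1  0.1 -0. ] shift m [ 0.1944  0.0006 -0.0014] n>= 5.0
top long 1309 ((524.24609375, 347.7165222167969), (41.9478645324707, 190.47789001464844), 14.965593338012695) [523.6 347.6  32.9]
scene long 1375 ((524.3858032226562, 346.20220947265625), (42.12370300292969, 193.24705505371094), 14.870298385620117) [525.7 344.4  33.2]
```

```bash
python3 -m jog '[[[0,0,0],[0.035,0,-0.001],0.85],[[0,0,0],[0.07,0,-0.001],0.85],[[0,0,0],[0.105,0,-0.001],0.85],[[0,0,0],[0.14,0,-0.001],0.85],[[0,0,0],[0.17,0,-0.001],0.85],[[0,0,0],[0.185,0,-0.001],0.85],[[0,0,0],[0.192,0,-0.001],0.85],[[0,0,0],[0.193,0,-0.001],0.85],[[0,0,0],[0.193,0,-0.001],0.75],[[0,0,0],[0.193,0,-0.001],0.65],[[0,0,0],[0.193,0,-0.001],0.55],[[0,0,0],[0.193,0,-0.001],0.45],[[0,0,0],[0.193,0,-0.001],0.3],[[0,0,0],[0.193,0,-0.001],0.3],[[0,0,0],[0.193,0,-0.001],0.3],[[0,0,0],[0.193,0,-0.001],0.3],[[0,0,0],[0.193,0,-0.001],0.3],[[0,0,0],[0.193,0,-0.001],0.3]]' 25
python3 - <<'E'
from h import *
go(524.3,347,59.5,15)
E
```

```text
time: 32.28
tool_pos: [572.4, -25.6, 38.3]
tool_rot: [0.369, 1.569, -0.938]
wrist_force: [-1.6, 0.8, 5.6]
grip_width: 39.6
cur yaw 15.14 pos [572.4 -25.6  38.3] t 32.28 ->turn [ 0.1  0.1 -0. ] shift m [-0.0219  0.0509 -0.3722] n>= 10.0
```

```bash
python3 -m jog '[[[0,0,0],[-0.01,0,0],0.3],[[0,0,0],[-0.03,0,0],0.3],[[0,0,0],[-0.065,0,0],0.3],[[0,0,0],[-0.1,0,0],0.3],[[0,0,0],[-0.135,0,0],0.3],[[0,0,0],[-0.165,0,0],0.3],[[0,0,0],[-0.175,0.002,-0.02],0.3],[[0,0,0],[-0.175,0.006,-0.05],0.3],[[0,0,0],[-0.175,0.011,-0.085],0.3],[[0,0,0],[-0.175,0.016,-0.12],0.3],[[0,0,0],[-0.175,0.021,-0.155],0.3],[[0,0,0],[-0.175,0.026,-0.19],0.3],[[0,0,0],[-0.175,0.031,-0.225],0.3],[[0,0,0],[-0.175,0.036,-0.26],0.3],[[0,0,0],[-0.15,0.041,-0.295],0.3],[[0,0,0],[-0.13,0.046,-0.33],0.3],[[0,0,0],[-0.11,0.05,-0.36],0.3],[[0,0,0],[-0.09,0.0509,-0.3722],0.3],[[0,0,0],[-0.09,0.0509,-0.3722],0.3],[[0,0,0],[-0.09,0.0509,-0.3722],0.3]]'
python3 -m jog '[[[0,0,0],[0,0,0],0.3],[[0,0,0],[0,0,0],0.3]]'
python3 - <<'E'
from h import *
go(524.3,347,62,15)
E
```

```text
time: 33.95
tool_pos: [522.0, 346.9, 124.8]
tool_rot: [-0.944, 1.565, -2.249]
wrist_force: [0.4, -0.9, -3.3]
grip_width: 39.7
time: 34.12
tool_pos: [525.2, 346.5, 128.8]
tool_rot: [0.996, 1.568, -0.311]
wrist_force: [0.7, -0.6, -2.9]
grip_width: 39.7
cur yaw 15.07 pos [525.2 346.5 128.8] t 34.12 ->turn [ 0.1  0.1 -0.1] shift m [ 0.0668 -0.0009 -0.0008] n>= 2.0
```

```bash
python3 -m jog '[[[0,0,0],[0.02,-0.0005,0],0.3],[[0,0,0],[0.04,-0.0005,0],0.3],[[0,0,0],[0.052,-0.0005,0],0.3],[[0,0,0],[0.058,-0.0005,0],0.3],[[0,0,0],[0.06,-0.0005,0],0.3],[[0,0,0],[0.062,-0.0005,0],0.3],[[0,0,0],[0.062,-0.0005,0],0.3],[[0,0,0],[0.062,-0.0005,0],0.3],[[0,0,0],[0.062,-0.0005,0],0.3]]'
```

```text
time: 34.87
tool_pos: [524.3, 347.3, 66.3]
tool_rot: [0.972, 1.568, -0.335]
wrist_force: [-0.2, -0.4, -4.5]
grip_width: 39.8
```

```bash
python3 -m jog '[[[0,0,0],[0.001,0,0],0.3],[[0,0,0],[0.002,0,0],0.3],[[0,0,0],[0.003,0,0],0.3],[[0,0,0],[0.003,0,0],0.3],[[0,0,0],[0.003,0,0],0.3]]'
```

```text
time: 35.28
tool_pos: [523.8, 347.0, 62.3]
tool_rot: [0.479, 1.569, -0.827]
wrist_force: [0.7, -0.1, -1.7]
grip_width: 39.8
```

```bash
python3 -m jog '[[[0,0,0],[0.0005,0,0],0.3],[[0,0,0],[0.001,0,0],0.3],[[0,0,0],[0.001,0,0],0.3],[[0,0,0],[0.001,0,0],0.3]]'
```

```text
time: 35.62
tool_pos: [523.8, 347.0, 62.3]
tool_rot: [0.448, 1.569, -0.859]
wrist_force: [-3.2, -2.6, 6.4]
grip_width: 39.7
```

Contact. Release, rise, turn 90° toward the V-block.

```bash
python3 -m jog '[[[0,0,0],[0,0,0],0.5],[[0,0,0],[0,0,0],0.65],[[0,0,0],[0,0,0],0.75],[[0,0,0],[0,0,0],0.75],[[0,0,0],[-0.02,0,0],0.75],[[0,0,0],[-0.06,0,0],0.75],[[0,0,0],[-0.1,0,0],0.75],[[0,0,0],[-0.14,0,0],0.75],[[0,0,0],[-0.15,0,0],0.75],[[0,0,0],[-0.15,0,0],0.75],[[0,0,0],[-0.15,0,0],0.75],[[0,0,0],[-0.15,0,0],0.75]]'
python3 - <<'E'
from h import *
go(479.7,40.4,215,104.5)
E
```

```text
time: 36.62
tool_pos: [522.7, 346.6, 209.0]
tool_rot: [-0.747, 1.567, -2.054]
wrist_force: [-0.6, 0.4, -1.0]
grip_width: 69.8
cur yaw 15.13 pos [522.7 346.6 209. ] t 36.62 ->turn [-89.4   0.    0.2] shift m [-0.005  -0.1215  0.2844] n>= 13.0
```

```bash
python3 -m jog '[[[-7,0,0.2],[-0.005,-0.01,0.02],0.8],[[-14,0,0.2],[-0.005,-0.02,0.05],0.8],[[-21,0,0.2],[-0.005,-0.03,0.08],0.8],[[-28,0,0.2],[-0.005,-0.045,0.11],0.8],[[-35,0,0.2],[-0.005,-0.06,0.14],0.8],[[-42,0,0.2],[-0.005,-0.075,0.17],0.8],[[-49,0,0.2],[-0.005,-0.09,0.2],0.8],[[-56,0,0.2],[-0.005,-0.1,0.23],0.8],[[-63,0,0.2],[-0.005,-0.11,0.26],0.8],[[-70,0,0.2],[-0.005,-0.12,0.28],0.8],[[-77,0,0.2],[-0.005,-0.1215,0.2844],0.8],[[-84,0,0.2],[-0.005,-0.1215,0.2844],0.8],[[-89.9,0,0.2],[-0.005,-0.1215,0.2844],0.8],[[-89.9,0,0.2],[-0.005,-0.1215,0.2844],0.8],[[-89.9,0,0.2],[-0.005,-0.1215,0.2844],0.8],[[-89.9,0,0.2],[-0.005,-0.1215,0.2844],0.8]]'
python3 - <<'E'
from h import *
go(479.7,40.4,59,105.0)
px,W,c=grab("top"); cv2.imwrite("pics/t6.png",px[:,:,::-1])
X,Y,Z=W[...,0],W[...,1],W[...,2]
base=np.isfinite(Z)&(X>330)&(X<650)&(Y>200)&(Y<460)
for nm,z,d in [("short",63,6),("long",33,6)]:
        m=(base&(abs(Z-z)<d)).astype(np.uint8); nn,l,st,ce=cv2.connectedComponentsWithStats(m)
        i=1+np.argmax(st[1:,4]); p=W[l==i]; print(nm,st[i,4],cv2.minAreaRect(p[:,:2].astype(np.float32)),p.mean(0).round(1))
E
```

```text
time: 37.95
tool_pos: [479.8, 41.0, 215.3]
tool_rot: [1.177, 1.57, 1.436]
wrist_force: [0.1, -0.1, 0.4]
grip_width: 74.2
cur yaw 104.84 pos [479.8  41.  215.3] t 37.95 ->turn [-0.2  0.  -0.1] shift m [ 0.1563 -0.0007 -0.0003] n>= 4.0
short 798 ((523.419189453125, 347.5184020996094), (41.626930236816406, 109.93057250976562), 15.392668724060059) [523.3 347.2  63. ]
long 308 ((541.2300415039062, 282.986328125), (41.66599655151367, 57.10192108154297), 14.228778839111328) [541.7 277.5  33.4]
```

View pics/t6.png

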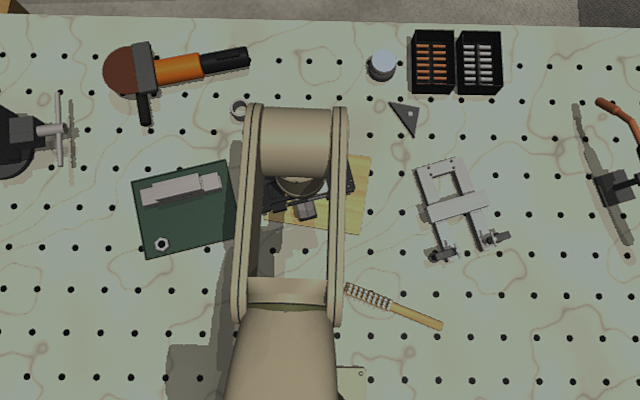

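```bash
python3 -m jog '[[[0.1,0,0],[0.035,-0.0003,0],0.8],[[0.1,0,0],[0.07,-0.0003,0],0.8],[[0.1,0,0],[0.1,-0.0003,0],0.8],[[0.1,0,0],[0.13,-0.0003,0],0.8],[[0.1,0,0],[0.148,-0.0003,0],0.8],[[0.1,0,0],[0.155,-0.0003,0],0.8],[[0.1,0,0],[0.156,-0.0003,0],0.8],[[0.1,0,0],[0.156,-0.0003,0],0.8],[[0.1,0,0],[0.156,-0.0003,0],0.7],[[0.1,0,0],[0.156,-0.0003,0],0.6],[[0.1,0,0],[0.156,-0.0003,0],0.5],[[0.1,0,0],[0.156,-0.0003,0],0.3],[[0.1,0,0],[0.156,-0.0003,0],0.3],[[0.1,0,0],[0.156,-0.0003,0],0.3],[[0.1,0,0],[0.156,-0.0003,0],0.3],[[0.1,0,0],[0.156,-0.0003,0],0.3],[[0.1,0,0],[0.156,-0.0003,0],0.3]]' 45
python3 - <<'E'
from h import *
go(475.6,293.6,58,105.1)
E
```

```text
time: 39.42
tool_pos: [481.3, 40.7, 61.2]
tool_rot: [0.049, 1.567, 0.309]
wrist_force: [-1.3, -0.1, 5.5]
grip_width: 43.4
cur yaw 104.94 pos [481.3  40.7  61.2] t 39.42 ->turn [-0.2  0.2 -0. ] shift m [0.0034 0.2458 0.0596] n>= 7.0
```

```bash
python3 -m jog '[[[0,0,0],[-0.01,0,0],0.3],[[0,0,0],[-0.03,0,0],0.3],[[0,0,0],[-0.055,0,0],0.3],[[0,0,0],[-0.07,0,0],0.3],[[0,0,0],[-0.07,0.02,0.005],0.3],[[0,0,0],[-0.07,0.05,0.0125],0.3],[[0,0,0],[-0.07,0.085,0.021],0.3],[[0,0,0],[-0.07,0.12,0.03],0.3],[[0,0,0],[-0.07,0.155,0.039],0.3],[[0,0,0],[-0.07,0.19,0.048],0.3],[[0,0,0],[-0.07,0.22,0.055],0.3],[[0,0,0],[-0.07,0.238,0.059],0.3],[[0,0,0],[-0.07,0.2455,0.0606],0.3],[[0,0,0],[-0.07,0.2455,0.0606],0.3],[[0,0,0],[-0.05,0.2455,0.0606],0.3],[[0,0,0],[-0.03,0.2455,0.0606],0.3],[[0,0,0],[-0.015,0.2455,0.0606],0.3],[[0,0,0],[-0.008,0.2455,0.0606],0.3],[[0,0,0],[-0.005,0.2455,0.0606],0.3],[[0,0,0],[-0.005,0.2455,0.0606],0.3]]'
python3 -m jog '[[[0,0,0],[0.002,0,0],0.3],[[0,0,0],[0.002,0,0],0.3],[[0,0,0],[0.002,0,0],0.3]]'
python3 - <<'E'
from h import *
go(476.3,293.6,55.2,105.1)
E
```

```text
time: 41.08
tool_pos: [475.8, 292.5, 65.2]
tool_rot: [-0.188, 1.57, 0.071]
wrist_force: [0.3, -0.7, -7.3]
grip_width: 44.0
time: 41.33
tool_pos: [476.9, 293.8, 64.9]
tool_rot: [0.163, 1.566, 0.424]
wrist_force: [0.7, 0.5, -6.6]
grip_width: 44.1
cur yaw 104.93 pos [476.9 293.8  64.9] t 41.33 ->turn [-0.2  0.2 -0. ] shift m [ 0.0097 -0.     -0.0007] n>= 1.0
```

```bash
python3 -m jog '[[[0,0.2,0],[0.003,0,-0.0005],0.3],[[0,0.2,0],[0.005,0,-0.0005],0.3],[[0,0.2,0],[0.0065,0,-0.0005],0.3],[[0,0.2,0],[0.0075,0,-0.0005],0.3],[[0,0.2,0],[0.0075,0,-0.0005],0.3],[[0,0.2,0],[0.0075,0,-0.0005],0.3]]'
```

```text
time: 41.83
tool_pos: [475.6, 293.4, 56.2]
tool_rot: [2.863, 1.57, 3.124]
wrist_force: [0.5, 0.8, -8.1]
grip_width: 43.9
```

```bash
python3 -m jog '[[[0,0,0],[0.0005,0,0],0.3],[[0,0,0],[0.001,0,0],0.3],[[0,0,0],[0.0015,0,0],0.3],[[0,0,0],[0.0015,0,0],0.3],[[0,0,0],[0.0015,0,0],0.3]]'
```

```text
time: 42.25
tool_pos: [475.9, 293.5, 55.3]
tool_rot: [2.453, 1.57, 2.714]
wrist_force: [-2.8, 0.4, -0.5]
grip_width: 43.9
```

```bash
python3 -m jog '[[[0,0,0],[0.0004,0,0],0.3],[[0,0,0],[0.0004,0,0],0.3],[[0,0,0],[0.0004,0,0],0.55],[[0,0,0],[0.0004,0,0],0.65],[[0,0,0],[0.0004,0,0],0.75],[[0,0,0],[0.0004,0,0],0.75],[[0,0,0],[-0.02,0,0],0.75],[[0,0,0],[-0.06,0,0],0.75],[[0,0,0],[-0.1,0,0],0.75],[[0,0,0],[-0.14,0,0],0.85],[[0,0,0],[-0.18,0,0],1],[[0,0,0],[-0.19,0,0],1],[[0,0,0],[-0.19,0,0],1],[[0,0,0],[-0.19,0,0],1]]'
python3 - <<'E'
from h import *
go(611.4,76.3,245,105)
px,W,c=grab("wrist"); cv2.imwrite("pics/w7.png",px[:,:,::-1])
E
```

```text
time: 43.42
tool_pos: [476.5, 293.7, 245.5]
tool_rot: [0.582, 1.569, 0.843]
wrist_force: [0.2, 0.5, -0.5]
grip_width: 92.3
cur yaw 104.93 pos [476.5 293.7 245.5] t 43.42 ->turn [-0.1  0.1 -0. ] shift m [ 0.0004 -0.2448  0.0744] n>= 7.0
```

View pics/w7.png

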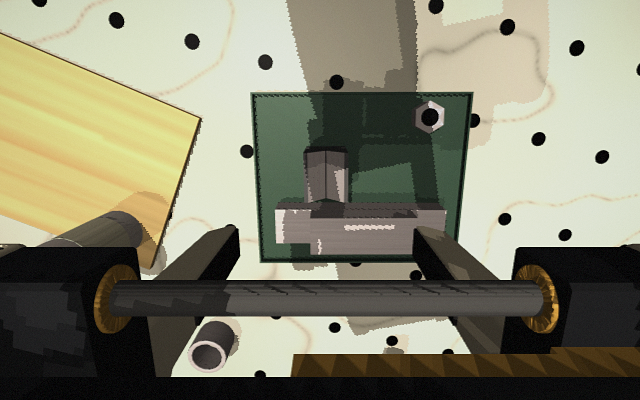

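```bash
python3 -m jog '[[[0,0,0],[0,-0.035,0.01],1],[[0,0,0],[0,-0.07,0.021],1],[[0,0,0],[0,-0.105,0.032],1],[[0,0,0],[0,-0.14,0.043],1],[[0,0,0],[0,-0.175,0.053],1],[[0,0,0],[0,-0.21,0.064],1],[[0,0,0],[0,-0.235,0.071],1],[[0,0,0],[0,-0.2448,0.0744],1],[[0,0,0],[0,-0.2448,0.0744],1],[[0,0,0],[0,-0.2448,0.0744],1],[[0,0,0],[0,-0.2448,0.0744],1],[[0,0,0],[0,-0.2448,0.0744],1]]'
python3 - <<'E'
from h import *
go(611.4,76.3,114.5,105)
E
```

```text
time: 44.47
tool_pos: [610.1, 77.6, 244.3]
tool_rot: [2.583, 1.569, 2.845]
wrist_force: [0.4, 1.0, -1.0]
grip_width: 93.1
cur yaw 105.04 pos [610.1  77.6 244.3] t 44.47 ->turn [ 0.  -0.1 -0.1] shift m [ 0.1298 -0.0018  0.0011] n>= 4.0
```

```bash
python3 -m jog '[[[0,0,0],[0.03,-0.001,0.001],1],[[0,0,0],[0.06,-0.001,0.001],1],[[0,0,0],[0.09,-0.001,0.001],1],[[0,0,0],[0.115,-0.001,0.001],1],[[0,0,0],[0.127,-0.001,0.001],1],[[0,0,0],[0.13,-0.001,0.001],1],[[0,0,0],[0.13,-0.001,0.001],1],[[0,0,0],[0.13,-0.001,0.001],0.8],[[0,0,0],[0.13,-0.001,0.001],0.7],[[0,0,0],[0.13,-0.001,0.001],0.6],[[0,0,0],[0.13,-0.001,0.001],0.5],[[0,0,0],[0.13,-0.001,0.001],0.4],[[0,0,0],[0.13,-0.001,0.001],0.4],[[0,0,0],[0.13,-0.001,0.001],0.4],[[0,0,0],[0.13,-0.001,0.001],0.4],[[0,0,0],[0.13,-0.001,0.001],0.4]]' 15
python3 - <<'E'
from h import *
go(454.8,372.6,115,105)
E
```

```text
time: 45.8
tool_pos: [612.2, 75.3, 115.0]
tool_rot: [2.588, 1.57, 2.848]
wrist_force: [0.0, 0.0, 2.2]
grip_width: 53.3
cur yaw 104.93 pos [612.2  75.3 115. ] t 45.8 ->turn [-0.1 -0.  -0. ] shift m [ 1.000e-04  3.278e-01 -7.550e-02] n>= 9.0
```

```bash
python3 -m jog '[[[0,0,0],[-0.02,0,0],0.4],[[0,0,0],[-0.05,0,0],0.4],[[0,0,0],[-0.085,0,0],0.4],[[0,0,0],[-0.11,0,0],0.4],[[0,0,0],[-0.11,0.02,-0.005],0.4],[[0,0,0],[-0.11,0.05,-0.012],0.4],[[0,0,0],[-0.11,0.085,-0.02],0.4],[[0,0,0],[-0.11,0.12,-0.028],0.4],[[0,0,0],[-0.11,0.155,-0.036],0.4],[[0,0,0],[-0.11,0.19,-0.044],0.4],[[0,0,0],[-0.11,0.225,-0.052],0.4],[[0,0,0],[-0.11,0.26,-0.06],0.4],[[0,0,0],[-0.11,0.29,-0.067],0.4],[[0,0,0],[-0.11,0.312,-0.072],0.4],[[0,0,0],[-0.11,0.3275,-0.075],0.4],[[0,0,0],[-0.11,0.3275,-0.075],0.4],[[0,0,0],[-0.1,0.3275,-0.075],0.4],[[0,0,0],[-0.08,0.3275,-0.075],0.4],[[0,0,0],[-0.06,0.3275,-0.075],0.4],[[0,0,0],[-0.04,0.3275,-0.075],0.4]]'
python3 -m jog '[[[0,0,0],[0.01,0,0],0.4],[[0,0,0],[0.02,0,0],0.4],[[0,0,0],[0.03,0,0],0.4],[[0,0,0],[0.036,0,0],0.4],[[0,0,0],[0.039,0,0],0.4],[[0,0,0],[0.04,0,0],0.4],[[0,0,0],[0.04,0,0],0.4],[[0,0,0],[0.04,0,0],0.4]]'
python3 - <<'E'
from h import *
go(454.8,372.6,108.6,105)
E
```

```text
time: 47.47
tool_pos: [455.7, 371.1, 153.3]
tool_rot: [-2.982, 1.57, -2.723]
wrist_force: [0.6, -0.7, -1.4]
grip_width: 53.3
time: 48.13
tool_pos: [455.6, 372.8, 115.8]
tool_rot: [1.079, 1.57, 1.34]
wrist_force: [-0.1, 0.1, -1.1]
grip_width: 53.5
cur yaw 104.94 pos [455.6 372.8 115.8] t 48.13 ->turn [-0.1  0.  -0. ] shift m [ 0.0072 -0.     -0.0008] n>= 1.0
```

```bash
python3 -m jog '[[[0,0,0],[0.002,0,-0.0005],0.4],[[0,0,0],[0.004,0,-0.0005],0.4],[[0,0,0],[0.005,0,-0.0005],0.4],[[0,0,0],[0.0055,0,-0.0005],0.4],[[0,0,0],[0.006,0,-0.0005],0.4],[[0,0,0],[0.006,0,-0.0005],0.4],[[0,0,0],[0.006,0,-0.0005],0.4]]'
```

```text
time: 48.72
tool_pos: [454.7, 372.4, 109.0]
tool_rot: [2.591, 1.57, 2.852]
wrist_force: [0.5, 0.2, -1.5]
grip_width: 53.1
```

```bash
python3 -m jog '[[[0,0,0],[0.0005,0,0],0.4],[[0,0,0],[0.001,0,0],0.4],[[0,0,0],[0.001,0,0],0.4],[[0,0,0],[0.001,0,0],0.4]]'
```

```text
time: 49.05
tool_pos: [454.9, 372.6, 108.9]
tool_rot: [1.567, 1.57, 1.828]
wrist_force: [-2.4, -0.1, 5.5]
grip_width: 53.3
```

Contact. Release, rise, look.

```bash
python3 -m jog '[[[0,0,0],[0,0,0],0.65],[[0,0,0],[0,0,0],0.8],[[0,0,0],[0,0,0],1],[[0,0,0],[0,0,0],1],[[0,0,0],[-0.02,0,0],1],[[0,0,0],[-0.06,0,0],1],[[0,0,0],[-0.1,0,0],1],[[0,0,0],[-0.14,0,0],1],[[0,0,0],[-0.172,0,0],1],[[0,0,0],[-0.172,-0.02,0.02],1],[[0,0,0],[-0.172,-0.048,0.04],1],[[0,0,0],[-0.172,-0.048,0.04],1],[[0,0,0],[-0.172,-0.048,0.04],1],[[0,0,0],[-0.172,-0.048,0.04],1],[[0,0,0],[-0.172,-0.048,0.04],1]]'
cat > chk.py <<'E'
from h import *
px,W,c=grab("wrist"); cv2.imwrite("pics/w9.png",px[:,:,::-1])
W0=np.load("w2.npz")["W"]
a=np.radians(15.1); ex=np.array([np.cos(a),np.sin(a)]); ey=np.array([-ex[1],ex[0]]); o=np.array([525.9,341.3])
f=lambda x:np.percentile(x,[1,99]).round(1)
for nm,W in [("start",W0),("now",W)]:
    q=W[...,:2]-o; u=q@ex; v=q@ey; Z=W[...,2]; r=np.indices(Z.shape)[0]; ok=(r<250)&np.isfinite(Z)
    m=ok&(abs(u+59)<45)&(v>-85)&(v<10)&(Z>56)&(Z<67)&(u<-25); print(nm,"V u",f(u[m]),"v",f(v[m]),cv2.minAreaRect(np.c_[u[m],v[m]].astype(np.float32)))
    k=ok&(abs(Z-152)<5)&(abs(u+60)<40)&(abs(v-45)<45); print(" can",cv2.minEnclosingCircle(np.c_[u[k],v[k]].astype(np.float32)))
    k=ok&(abs(Z-20)<4)&(u<-100)&(abs(v)<120); print(" nut",cv2.minAreaRect(np.c_[u[k],v[k]].astype(np.float32)))
    for t,z,d in [("63",62,4),("33",32,4)]:
        k=ok&(abs(Z-z)<d)&(abs(u)<28)&(abs(v-3)<115); print(" tube",t,"u",f(u[k]),"v",f(v[k]))
E
python3 chk.py
python3 - <<'E'
from h import *
px,W,c=grab("top"); cv2.imwrite("pics/t9.png",px[:,:,::-1])
for n in ["top","scene"]:
    px,W,c=grab(n); Z=W[...,2]; a=np.radians(17.7); ex=np.array([np.cos(a),np.sin(a)]); ey=np.array([-ex[1],ex[0]])
    q=W[...,:2]-[488.9,-324.3]; u=q@ex; v=q@ey; k=(abs(Z-60)<6)&(abs(u)<50)&(abs(v)<95)
    print(n,"cross",cv2.minAreaRect(np.c_[u[k],v[k]].astype(np.float32)),np.median(Z[k]))
E
```

```text
time: 50.3
tool_pos: [505.1, 336.7, 279.4]
tool_rot: [2.846, 1.569, 3.107]
wrist_force: [-0.4, 0.1, 0.6]
grip_width: 92.7
start V u [-85.4 -36.2] v [-55.3 -11.4] ((-60.44352722167969, -33.55773162841797), (49.51764678955078, 44.0991096496582), 1.1211141347885132)
 can ((-60.28620529174805, 48.908668518066406), 20.56012725830078)
 nut ((-119.4894027709961, 78.79044342041016), (32.973663330078125, 30.02739143371582), 61.755741119384766)
 tube 63 u [-20.5  19.1] v [-72.   77.2]
 tube 33 u [-20.8  19.4] v [-88.3 101. ]
now V u [-86.9 -37.7] v [-53.8 -10. ] ((-62.05885314941406, -32.02043151855469), (44.30946731567383, 49.74753952026367), 89.88067626953125)
 can ((-61.41483688354492, 49.91351318359375), 20.423978805541992)
 nut ((-119.92303466796875, 78.93891143798828), (33.65769958496094, 30.241924285888672), 1.54641854763031)
 tube 63 u [-20.4  19.5] v [-47.3  60.5]
 tube 33 u [-20.6  19.9] v [-87.9 100.6]
top cross ((0.3167133331298828, 0.1591033935546875), (151.99923706054688, 40.44626235961914), 89.7988052368164) 60.12086882222604
scene cross ((0.39061927795410156, -1.2975921630859375), (43.696266174316406, 149.91793823242188), 0.007595823146402836) 59.74944662835264
```

View pics/w9.png

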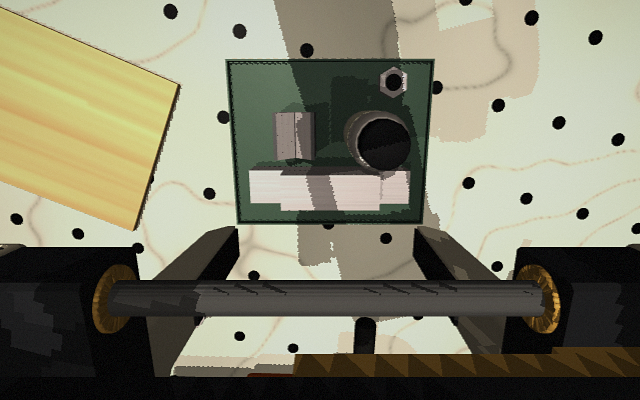

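View pics/t9.png

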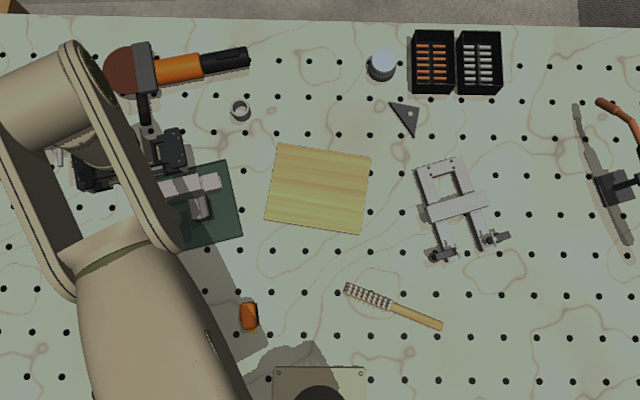

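The wrist view shows the V-block (295,135), can (383,140) and short tube (325,190) back in the tray. The top view shows the cross-member at (457,205). All are within tolerance, and the arm is clear.

```bash
python3 -c "
from cell import job; print(job.sign_off())"
```

```text
the job is handed in; nothing more can be done
None
```

The job is done and handed in at about 50 s of the 144 s allowed; sign-off reports no verdict. I cleared the can, V-block and short tube onto the board, laid the middle tube across the rails, then put the short tube back on the long one and stood the V-block and can back in the tray.

The last camera checks were all inside the tolerances, and none failed:

| Item | Last check | Limit |
|---|---|---|
| Middle tube on the rails | within about 0.5 mm of the marks and 1.3 mm of equal overhang, square to about 0.2° | 10 mm, 12 mm, 0.12 rad (6.9°) |
| Short tube on the long one | within about 0.5 mm of centre both ways | 10 mm across, 15 mm along |
| V-block | about 2.2 mm from its start, upright, same way round | 15 mm |
| Spray can | about 1.5 mm from its start, upright | 15 mm |
| Long tube and nut | within about 0.5 mm of their starts | 15 mm |

The cameras disagreed by about 1 to 2 mm on some positions, such as the cross-member's overhang (+0.2 mm from the top camera, -1.3 mm from the scene camera). That is within their stated calibration. The gripper was open and clear of everything at hand-in.

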